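# Feed a weld boss down the chute to the escapement stop

### The job

Load the next weld boss: take the short, solid steel disc from the bench and lay it flat in the wide mouth of the sloped chute. Then push it from behind down the chute, past the sprung brass drag shoe, until it bears against the spring stop and has pressed it in a few millimetres - gently, so that the stop is never driven more than about 8 mm back, which would trip the escapement. Leave the boss there, and do not disturb the other parts on the bench.

Things in the scene. Friction and masses are not known exactly. Their poses are not given: they have to be found in the camera images.
- boss_center (a point): Centre of the weld boss: a plain solid bright-steel disc standing on its flat face, 44 mm in diameter and 30 mm high, with a small dark centre mark on top; 0.23 to 0.45 kg. This point is on its axis, half-way up (15 mm above its underside).
- boss: The same boss; origin at the centre of its underside, z along its axis. Pushed off-centre it can wedge against a wall before the stop, above all in the funnel: back off, then push again a few mm to one side.
- channel: Sloped steel chute on a fixed stand, 250 mm long. Origin: on its floor, mid-width, at the upper end (mouth), about 118 mm above the bench. x runs down the slope along the floor (15 degrees below level), y across, z square to the floor. Clear width 46 mm beyond x = 85 mm. Walls 4 mm thick, 22 mm high at -y, 12 mm at +y. Too flat for the boss to slide by itself: it stays where let go.
- chute_load (a point): Point on the chute's floor, mid-width, 36 mm down from the upper end, where the boss's underside can be laid. The mouth is a funnel 85 mm long: clear width 60 mm at the upper end, narrowing evenly to 46 mm; the upper end is open, with free air behind. Dragging the boss along the floor from here takes 0.5 to 2 N.
- stop_mark (a point): Point fixed on the chute's floor, mid-width, 180 mm down from the upper end. A grey carriage is clamped near it, shifted differently every time and not measured: the face of its stop lies within 15 mm up or down the slope of this point. A strap on it bridges the chute 5 to 17 mm uphill of the face, underside 35, top 39 mm above the floor: the boss passes under it, not through it.
- shoe (a joint): Sprung brass drag shoe at the chute's +y side, 16 to 26 mm above the floor; value: how far it is pressed sideways, in m, 0 free. Slanted lead-in from 74 to 46 mm uphill of the stop's face, then straight to 2 mm, leaving 42 mm for the 44 mm boss. Pushing the boss under it takes about 3 to 7 N in all, the stop not yet counted.
- stop (a joint): How far the spring stop, an upright steel blade 40 mm wide, 2 to 26 mm above the floor, is pressed downhill, in m: 0 free, end at 0.014. Spring 1.2 N per mm, no preload. The boss is home when it alone holds the stop 1 to 7 mm in; beyond 8.5 mm it trips. Let go, the boss is held by shoe and friction and springs back little from a 4 mm press.
- nipple_center (a point): A pipe nipple (tube) standing upright, 54 mm outside, 40 mm bore, 45 mm high; its centre. Not to be disturbed.
- slug_center (a point): A slim solid steel slug standing upright, 28 mm in diameter, 55 mm high; its centre. Not to be disturbed.
- wrench: Open wrench lying at the left; origin under its middle. Leave alone.
- hammer: Hammer lying at the far right; origin under its middle. Leave alone.
- tape: Roll of tape lying flat, 90 mm in diameter, 22 mm high, beyond the chute; origin under its centre. Leave alone.
- flange: Steel pipe flange lying flat, 110 mm in diameter, 30 mm high, at the left; origin under its centre. Leave alone.
- funnel_cap: Blue plastic cap with a stem standing upright, 52 mm wide at the foot, 75 mm high, at the left; origin under its centre. Leave alone.
Not all that is in view belongs to the job. Leave any blue or brown look-alike of the boss alone.

How it is judged:
By the outcome, as a careful person would: the job done as asked, in the order asked, and still so for the second after the job is handed in, with the robot touching nothing.
It also fails if it takes over 53 s, if anything falls off the work surface, if the arm or the gripper's body presses on something with over 40 N, if the wrist force passes 120 N, or if a joint passes its speed limit or range.

### The arm

A 6-joint arm with a two-finger parallel gripper is mounted at the origin on the work surface. World frame = base frame: x ahead of the robot, y to its left, z up, the work surface at z = 0. Lengths are in m, angles in degrees, forces in N, time in s.
With the tool pointing down it reaches from about 0.25 to 0.725 m from the base axis. Payload 9.7 kg.
Tool frame: the origin (TCP) lies on the centre line of the jaws, within the pads' length; the fingertips stand 19 mm ahead of it and the grasp point (between the pads) is the TCP; z points along the fingers, y is the direction in which the jaws open and shut (so a half turn about z gives the same grasp; the last joint's range is limited). The gripper opens to 85 mm and grips with 20 to 120 N. Pads are 22 mm wide; open, the fingers measure 114 mm over their backs; the gripper's body (76 mm by 85 mm) begins 54 mm behind the grasp point. The pads swing forward as they close: fully open they stand 13 mm farther back than shut.
Start: joints at [70.588, 4.979, 10.078, 95.1, 0, 90], TCP at [0.183, 0.519, 0.25] pointing down, gripper open.
Joint ranges: [-179.16, 179.16], [-48.56, 103.87], [-65.8, 70.77], [-126.05, 130.52], [-82.76, 87.17], [-180, 180]. Speed limits (degrees/s): [127.2, 127.2, 147.25, 180, 180, 180].

### API

Orientations are given as [roll, pitch, yaw] about the fixed x, y, z axes, in that order (R = Rz(yaw) Ry(pitch) Rx(roll)).
In Python, from workcell import bot gives the robot as it stands.
- The arm moves only by the tool servo_tool, never from a script. Its argument "motion" is a list that holds one entry, the list of rows, each a list of 6 numbers: the shift along the tool's x, y, z in mm, then the turn, a rotation vector about the tool's x, y, z in rad. A call has 1 to 5 rows; each row shifts and turns the commanded pose from where the row before left it, along the tool's axes as they then stand; what a row does not reach is not made up. A row lasts 1/10 s, in which the tool goes at most 50 mm and 8.59 degrees, less where a joint would pass 70% of its speed; a pose out of reach is approached as far as the arm can. A call is refused whole if a number of a shift passes 50 or a number of a turn 0.15, either way. A call with a gripper value outside its range is refused whole. "gripper" is the finger opening in mm, from 0 to 85.4, set as the call begins (left out, the last holds). The fingers move at their own pace and stop on an object; "newtons" is the grip in N (left out, the last holds). Time passes only in rows, so rows that do not move let the fingers close. It gives the time, the measured TCP pose, the force and the opening at its end, in the units of the state.
- bot.get_obs(): the state, without advancing time (a new reading comes with each control period).
- bot.camera(name): name is "side" or "top"; returns a dict with "color" (400x640x3 uint8, red, green, blue), "fx", "fy", "cx", "cy" (pixels), "k1" (the pictures are not rectified: a ray, as slopes to the right and down, at radius r is drawn at 1 + k1 r^2 times it, then the intrinsics apply), "R" (3x3) and "t" (3): a world point X has camera coordinates R X + t. Camera axes: x right, y down, z forward; pixel columns grow to the right and rows downward; lengths in m; the calibration is good to about 2 mm. A picture is of the moment at which its call begins. There is no depth.
- bot.job_done(): hands the job in, once; it reports no verdict.
Trained networks look in a picture, given as the dict that the camera call returned (one of the last four; its "shot" number tells which), for a name from the list of things; names that differ only in an ending like _2 or _b are one class to them, and where a whole thing is asked for, a point or a joint stands for the part that bears it (a point fixed in the world has none). Each returns a list of dicts, best first, with "confidence" (0 to 1); they miss things now and then, are a little off and sometimes report something else, mostly with a low value. They report only what shows in the picture. A call takes as long as a camera call. They do not tell look-alikes from the thing itself.
- bot.look_for(picture, label): "rect" ([left, top, width, height] in pixels, round what is visible of it).
The state is a dict: "time": time; "q": joint angles; "qd": joint speeds; "joint_efforts": joint torques, N m; "ee_pos": TCP position; "tcp_rot": TCP orientation; "wrist_force": force on the tool from outside, world axes, zero at the start; "torque": the same for the moment, N m; "opening": finger opening in m.
Only numpy, scipy, OpenCV 4.12 (cv2) and the standard library are available. Lean on these libraries where they do the work, as an engineer would, in place of code of your own. Each camera call takes 0.05 s, during which the arm holds its last target.

## Working session

There is one attempt and no reset: what is moved stays moved. The work goes in short steps, Python scripts to look and compute and a tool call to move; the robot and the scene stay as the last step left them, time stands still between calls to the robot, and variables do not carry over. Pictures are saved under pics/ and viewed, and the job is handed in when it is done.

Besides the shell and the picture viewer there is one more tool, called after ">>>" by a JSON object that holds its "name" and its "arguments", one argument or row to a line. servo_tool: Moves the arm, as the interface text tells. Its arguments: {"type":"object","properties":{"motion":{"type":"array","items":{"type":"array","items":{"type":"array","items":{"type":"number"}}}},"gripper":{"type":"number"},"newtons":{"type":"number"}},"required":["motion"]}

```bash
mkdir -p pics; ls; cat > h.py <<'E'
import numpy as np, cv2
from workcell import bot
def ray(c,u,v):
    x=(u-c['cx'])/c['fx'];y=(v-c['cy'])/c['fy']
    X,Y=x,y
    for _ in range(20):
        r2=X*X+Y*Y; X,Y=x/(1+c['k1']*r2),y/(1+c['k1']*r2)
    R=np.array(c['R']);t=np.array(c['t'])
    d=R.T@np.array([X,Y,1.]);o=-R.T@t
    return o,d/np.linalg.norm(d)
def atz(c,u,v,z):
    o,d=ray(c,u,v);return o+d*(z-o[2])/d[2]
def proj(c,P):
    P=np.atleast_2d(P);p=P@np.array(c['R']).T+np.array(c['t'])
    s=p[:,:2]/p[:,2:];r2=(s**2).sum(1,keepdims=True);s=s*(1+c['k1']*r2)
    return s*[c['fx'],c['fy']]+[c['cx'],c['cy']]
def save(c,n,crop=None,k=1):
    im=c['color'][:,:,::-1]
    if crop: l,t,r,b=crop; im=im[t:b,l:r]
    im=cv2.resize(im,None,fx=k,fy=k,interpolation=cv2.INTER_CUBIC)
    cv2.imwrite('pics/'+n+'.png',im)
E
python3 - <<'E'
from h import *
import pickle
for n in('top','side'):
    c=bot.camera(n);save(c,n+'0');pickle.dump(c,open(n+'0.pkl','wb'))
    print(n,{k:np.round(v,3).tolist() for k,v in c.items() if k!='color'})
    for l in ['boss','channel','shoe','stop','nipple_center','slug_center']:
        print(l,[(np.round(x['rect']).tolist(),round(x['confidence'],2)) for x in bot.look_for(c,l)][:4])
o=bot.get_obs();print({k:np.round(v,3).tolist() for k,v in o.items()})
E
```

```text
pics
top {'fx': 452.36, 'fy': 452.36, 'cx': 316.434, 'cy': 200.962, 'k1': -0.061, 'R': [[-0.007, -1.0, 0.014], [-0.995, 0.005, -0.097], [0.097, -0.014, -0.995]], 't': [0.018, 0.59, 1.074], 'shot': 1}
boss [([360.0, 179.0, 16.0, 22.0], 0.79), ([414.0, 202.0, 16.0, 16.0], 0.73), ([276.0, 179.0, 28.0, 13.0], 0.21)]
channel [([169.0, 270.0, 43.0, 47.0], 0.65), ([226.0, 168.0, 105.0, 53.0], 0.57)]
shoe [([276.0, 179.0, 26.0, 13.0], 0.58)]
stop [([409.0, 248.0, 29.0, 23.0], 0.47)]
nipple_center [([414.0, 249.0, 27.0, 23.0], 0.59), ([226.0, 169.0, 105.0, 51.0], 0.4)]
slug_center [([449.0, 228.0, 17.0, 13.0], 0.65)]
side {'fx': 448.522, 'fy': 448.522, 'cx': 319.01, 'cy': 196.882, 'k1': 0.04, 'R': [[0.704, -0.71, 0.019], [-0.375, -0.395, -0.838], [0.603, 0.583, -0.545]], 't': [-0.413, 0.298, 0.889], 'shot': 2}
boss [([375.0, 260.0, 22.0, 18.0], 0.86), ([332.0, 244.0, 14.0, 22.0], 0.6), ([349.0, 224.0, 19.0, 18.0], 0.57)]
channel [([255.0, 158.0, 83.0, 60.0], 0.73)]
shoe [([256.0, 155.0, 82.0, 62.0], 0.48), ([262.0, 153.0, 9.0, 10.0], 0.44)]
stop []
nipple_center [([344.0, 277.0, 24.0, 32.0], 0.78)]
slug_center [([394.0, 284.0, 12.0, 27.0], 0.79)]
{'time': 0.7, 'q': [70.589, 4.98, 10.081, 95.099, 0.001, 90.0], 'qd': [-0.024, 0.002, -0.04, -0.084, 0.006, -0.068], 'joint_efforts': [0.001, -51.996, 46.479, 0.001, -0.0, 0.0], 'ee_pos': [0.183, 0.519, 0.25], 'tcp_rot': [179.999, -0.001, 160.589], 'wrist_force': [1.055, 0.22, -0.346], 'torque': [0.03, 0.045, -0.02], 'opening': 0.085}
```

```bash
python3 - <<'E'
from h import *
import pickle
c=pickle.load(open('top0.pkl','rb'));save(c,'top0c',(200,130,480,330),2.8)
c=pickle.load(open('side0.pkl','rb'));save(c,'side0c',(230,130,430,330),3)
E
```

```text
(no output)
```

View pics/top0.png

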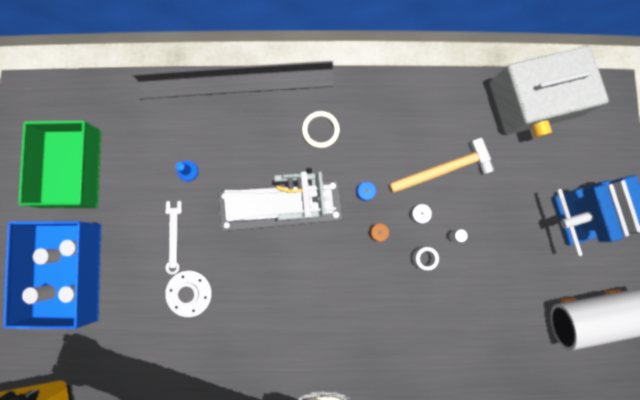

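View pics/side0.png

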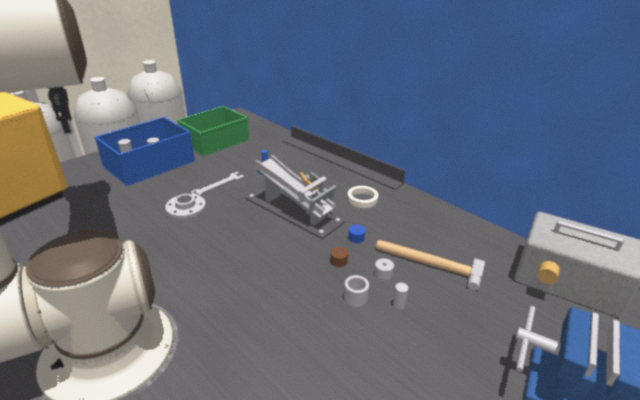

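```bash
sleep 0
```

```text
(no output)
```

View pics/top0c.png

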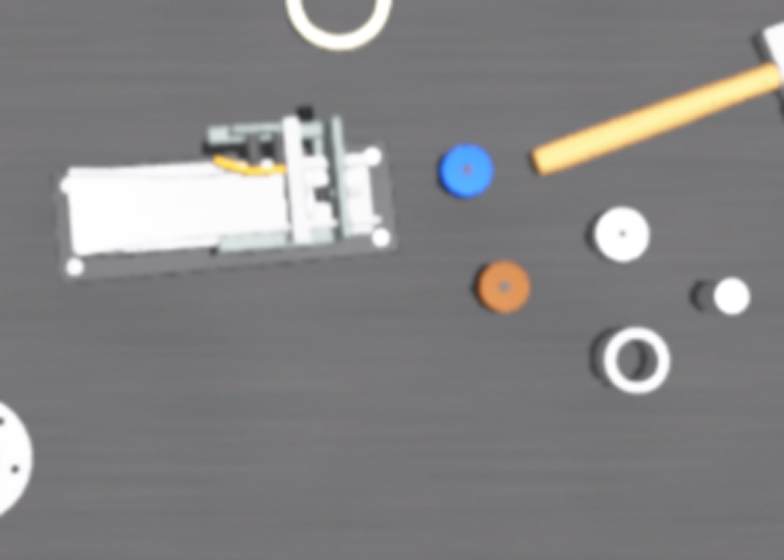

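View pics/side0c.png

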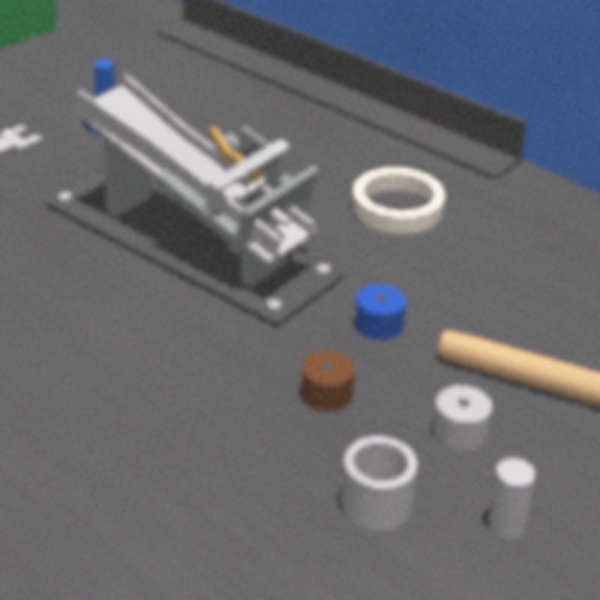

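```bash
python3 - <<'E'
from h import *
import pickle
c=pickle.load(open('top0.pkl','rb'));save(c,'top_ch',(215,160,345,235),6)
print('boss top',atz(c,422.1,213.6,.03), 'mouthL',atz(c,226,206,.118),'end',atz(c,337,200,.06))
c2=pickle.load(open('side0.pkl','rb'));save(c2,'side_ch',(245,145,355,235),7)
save(c,'boss_t',(400,190,480,280),6)
print('boss top side',atz(c2,384.3,264.3,.03))
E
```

```text
boss top [ 0.55782589 -0.2432004   0.03      ] mouthL [0.57142981 0.21813679 0.118     ] end [ 0.58933156 -0.03360278  0.06      ]
boss top side [ 0.55846294 -0.24520306  0.03      ]
```

View pics/top_ch.png

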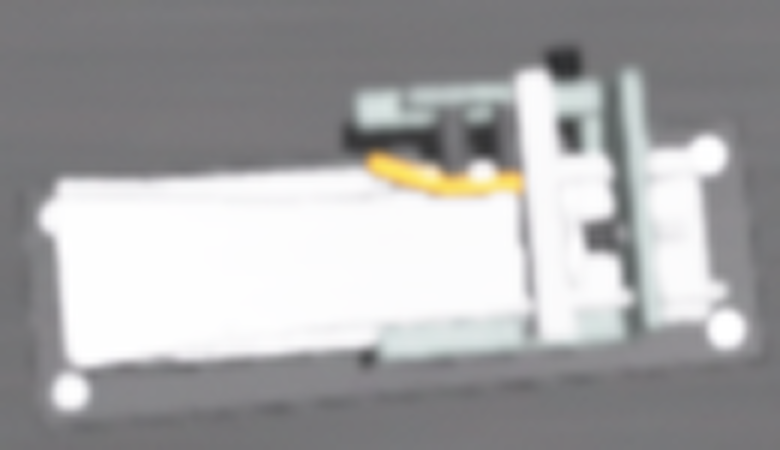

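View pics/side_ch.png

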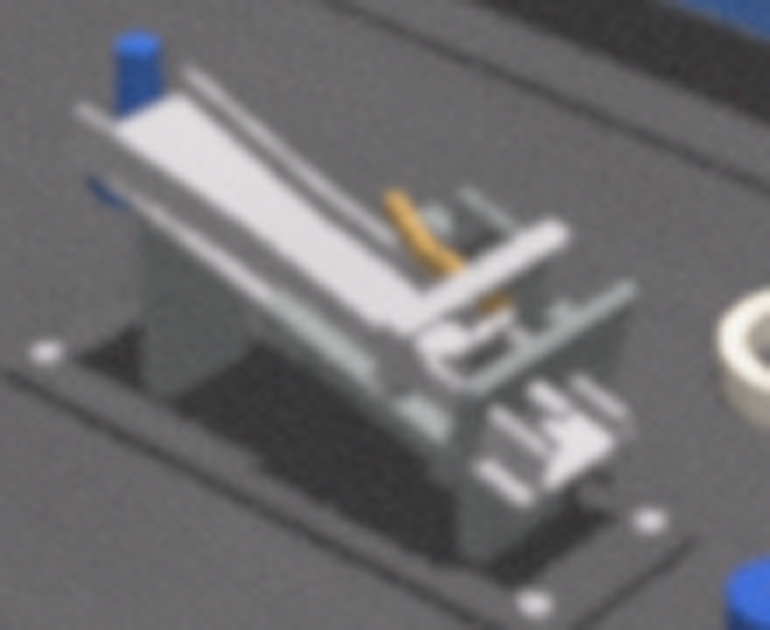

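View pics/boss_t.png

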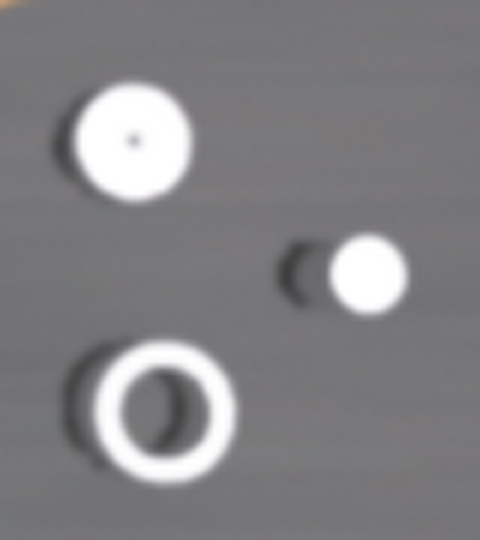

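```bash
cat >> h.py <<'E'
S15=np.deg2rad(15)
def chT(p):
    x,y,z,yaw=p; c,s=np.cos(yaw),np.sin(yaw)
    ex=np.array([c*np.cos(S15),s*np.cos(S15),-np.sin(S15)]);ey=np.array([-s,c,0]);ez=np.cross(ex,ey)
    return np.column_stack([ex,ey,ez]),np.array([x,y,z])
def ch(p,L):
    R,t=chT(p);return np.atleast_2d(L)/1000@R.T+t
E
cat > fit.py <<'E'
from h import *
import pickle
from scipy.optimize import least_squares
ct=pickle.load(open('top0.pkl','rb'));cs=pickle.load(open('side0.pkl','rb'))
kt=[((0,34,12),(60,182)),((0,-34,22),(78,366))]
ks=[((0,-32,22),(80,107)),((0,32,12),(188,70)),((0,30,0),(180,97)),((250,-25,22),(527,500)),((250,25,12),(627,420))]
Lt=np.array([k[0] for k in kt]);ut=np.array([k[1] for k in kt])/6+[215,160]
Ls=np.array([k[0] for k in ks]);us=np.array([k[1] for k in ks])/7+[245,145]
def res(p): return np.concatenate([(proj(ct,ch(p,Lt))-ut).ravel(),(proj(cs,ch(p,Ls))-us).ravel()])
r=least_squares(res,[.571,.218,.118,-1.53],x_scale=[.01,.01,.01,.02],loss='soft_l1')
p=r.x;print(p,np.rad2deg(p[3]));print(res(p).reshape(-1,2).round(2))
pickle.dump(p,open('p.pkl','wb'))
def wid(x): return 60-14*min(x,85)/85
def lines(face):
    W=[]
    for s,h in((-1,22),(1,12)):
        for o in(0,4):
            for z in(0,h):
                W.append([(x,s*(wid(x)/2+o),z) for x in(0,85,250)])
        W.append([(0,s*30,0),(0,s*30,h),(0,s*34,h),(0,s*34,0)])
    W.append([(0,-30,0),(0,30,0)])
    for x in (face-5,face-17): W.append([(x,-40,39),(x,40,39)])
    W.append([(face,-20,26),(face,20,26)])
    return W
for c,n,k,crop in((ct,'ot',6,(215,160,345,235)),(cs,'os',7,(245,145,355,235))):
    l,t,rr,b=crop
    im=cv2.resize(c['color'][t:b,l:rr,::-1],None,fx=k,fy=k,interpolation=cv2.INTER_CUBIC)
    import sys
    for w in lines(float(sys.argv[1])):
        q=((proj(c,ch(p,w))-[l,t]+.5)*k).astype(int)
        cv2.polylines(im,[q.reshape(-1,1,2)],False,(0,0,255),1)
    cv2.imwrite('pics/%s%s.png'%(n,sys.argv[2]),im)
E
python3 fit.py 180 a
```

```text
[ 0.57193003  0.21758723  0.11580257 -1.5079402 ] -86.39860896241238
[[ 1.1  -0.23]
 [ 0.03 -0.69]
 [-0.97  0.  ]
 [-0.37  0.31]
 [-0.31 -0.14]
 [ 1.17 -4.93]
 [-1.78  1.27]]
```

View pics/ota.png

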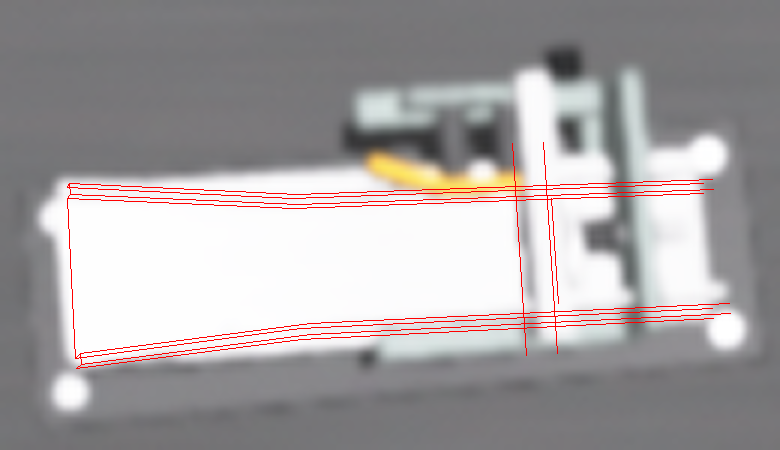

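View pics/osa.png

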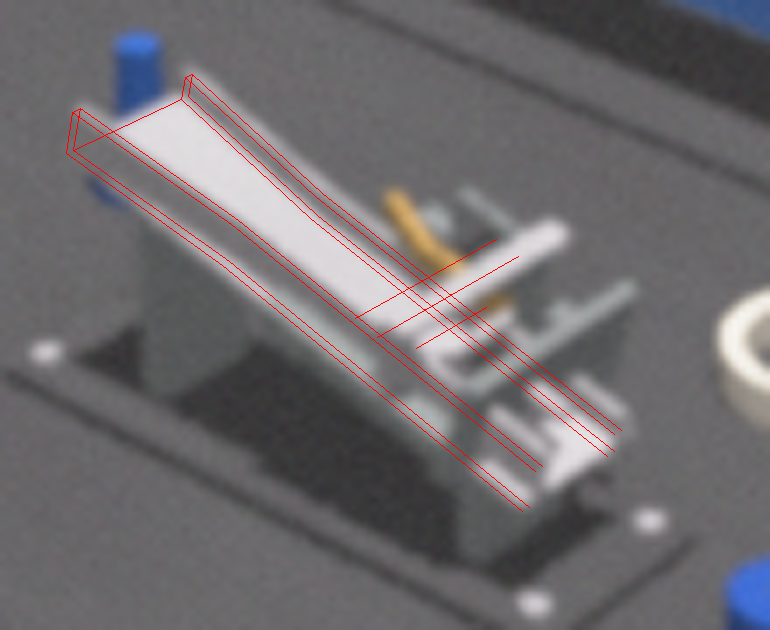

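```bash
sed -i 's/^kt=.*/kt=[((0,34,0),(60,182)),((0,-34,0),(76,366)),((250,0,0),(705,234)),((250,-25,22),(724,290))]/; s/(527,500)/(550,452)/; s/(627,420)/(627,418)/' fit.py
sed -i 's/    W.append(\[(0,-30,0),(0,30,0)\])/    W.append([(0,-34,0),(0,34,0),(250,34,0),(250,-34,0),(0,-34,0)])/' fit.py
python3 fit.py 186 b
```

```text
[ 0.57282536  0.21740503  0.11653619 -1.484697  ] -85.06687220992664
[[ 0.35  0.08]
 [-0.09 -0.45]
 [-0.08 -0.41]
 [ 0.65 -0.29]
 [-0.48 -0.24]
 [-0.27 -0.08]
 [-0.21 -0.52]
 [-0.24  0.74]
 [-0.34  0.27]]
```

View pics/otb.png

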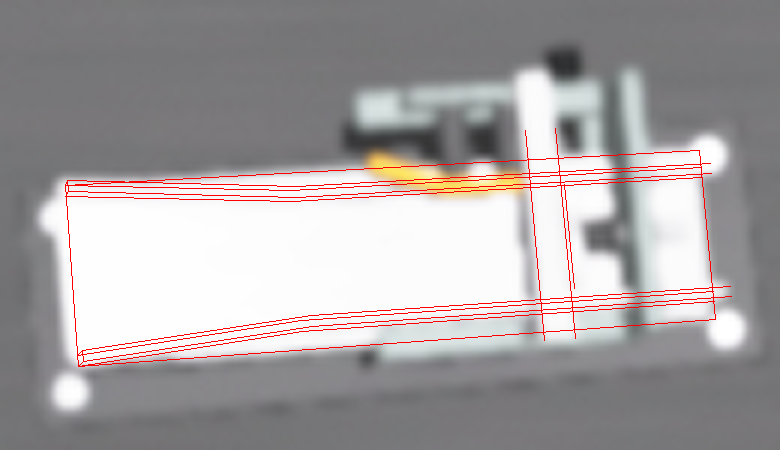

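View pics/osb.png

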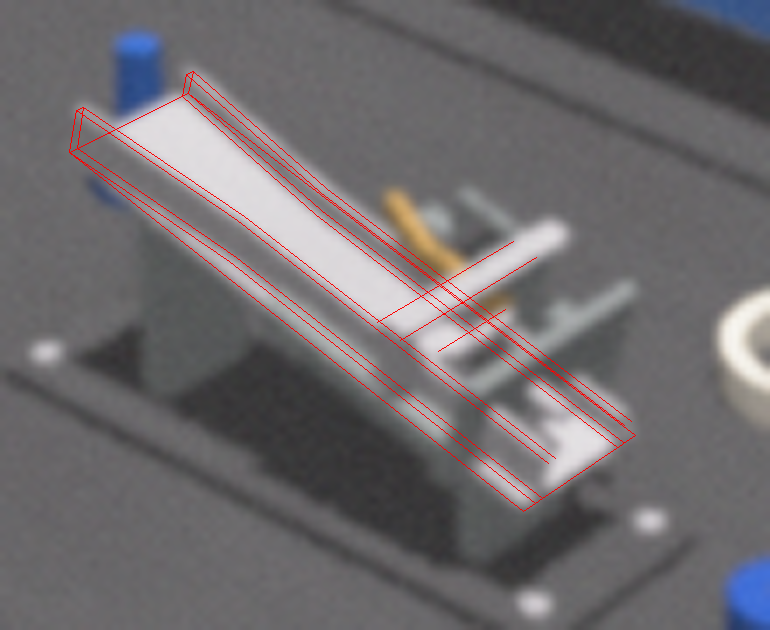

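```bash
python3 - <<'E'
from h import *
import pickle
c=pickle.load(open('top0.pkl','rb'));p=pickle.load(open('p.pkl','rb'))
B=[atz(c,u/6+215-.42,v/6+160-.42,.008) for u,v in((51,218),(70,392),(708,154),(726,328))]
for a,b in((0,2),(1,3),(0,1),(2,3)):
    d=B[b]-B[a];print(np.rad2deg(np.arctan2(d[1],d[0])),np.linalg.norm(d))
m=sum(B)/4;print(m)
cs=pickle.load(open('side0.pkl','rb'))
B=[atz(cs,u/7+245-.43,v/7+145-.43,.008) for u,v in((46,352),(535,604),(650,521))];print(B, np.rad2deg(np.arctan2(*(B[1]-B[0])[[1,0]])))
print('mid chute',ch(p,(125,0,0)), ch(p,(36,0,0)))
R,t=chT(p);print((np.append(m[:2],0)-np.append(ch(p,(125,0,0))[0][:2],0))@R)
E
```

```text
-84.69488617384431 0.27352124931677463
-84.73453512918006 0.2714367176502896
-173.06987512750462 0.07259557900970472
-174.7153081850868 0.07275422346260871
[0.58272353 0.10620148 0.008     ]
[array([0.5386145 , 0.24032581, 0.008     ]), array([ 0.56357307, -0.02992323,  0.008     ]), array([ 0.63556637, -0.02348726,  0.008     ])] -84.72347498722057
mid chute [[0.58320821 0.09711156 0.08418381]] [[0.57581562 0.18276051 0.1072187 ]]
[-0.00878793  0.00029878 -0.00235472]
```

>>> {"name": "servo_tool", "arguments": {
  "motion": [
    [[-35, -35, 0, 0, 0, 0], [-35, -35, 0, 0, 0, 0], [-35, -35, 0, 0, 0, 0], [-35, -35, 0, 0, 0, 0], [-35, -35, 0, 0, 0, 0]]
  ],
  "gripper": 66,
  "newtons": 40
}}

```text
time: 1.2
ee_pos: [0.2899, 0.2938, 0.2504]
tcp_rot: [180.0, 0.0, 160.6]
wrist_force: [0.6, -0.2, 0.2]
opening: 0.0659
```

>>> {"name": "servo_tool", "arguments": {
  "motion": [
    [[-35, -35, 0, 0, 0, 0], [-35, -35, 0, 0, 0, 0], [-35, -35, 0, 0, 0, 0], [-35, -35, 0, 0, 0, 0], [-35, -35, 0, 0, 0, 0]]
  ]
}}

```text
time: 1.7
ee_pos: [0.397, 0.0703, 0.2507]
tcp_rot: [180.0, 0.1, 160.6]
wrist_force: [1.4, 0.9, -0.7]
opening: 0.0659
```

```bash
python3 - <<'E'
from h import *
import pickle
p=pickle.load(open('p.pkl','rb'));R,t=chT(p)
mid=ch(p,(125,0,0))[0]; yaw=np.deg2rad(-84.75)
q=np.array([0,0,0,yaw]);R,_=chT(q);o=mid-R@[.125,0,0];o[2]+=.001
p=np.r_[o,yaw];pickle.dump(p,open('p.pkl','wb'));print(p)
o=bot.get_obs();print(o['time'],np.round(o['q'],2),o['ee_pos'],o['tcp_rot'])
E
```

```text
[ 0.57216024  0.21734577  0.11753619 -1.47916654]
1.7 [ 10.04 -14.99  -8.43  96.49   0.    29.45] [0.39697053 0.07027838 0.25065222] [1.79961299e+02 6.03412443e-02 1.60589490e+02]
```

```bash
cat >> h.py <<'E'
from scipy.spatial.transform import Rotation as Ro
import pickle
def cur():
    o=bot.get_obs();return np.array(o['ee_pos']),Ro.from_euler('xyz',o['tcp_rot'],degrees=True),o
def rchute(push=False,flip=1):
    p=pickle.load(open('p.pkl','rb'));R,t=chT(p)
    z=-R[:,2]; y=-R[:,0]   # tool y uphill
    if push: y=R[:,1]*flip
    return Ro.from_matrix(np.column_stack([np.cross(y,z),y,z]))
def plan(tgt,Rt=None):
    pos,r,o=cur()
    d=r.inv().apply((np.array(tgt)-pos)*1000)
    s='t=%.2f shift tool mm %s'%(o['time'],d.round(1))
    if Rt is not None:
        s+=' rotvec tool %s ; shift in target axes %s'%((r.inv()*Rt).as_rotvec().round(3),Rt.inv().apply((np.array(tgt)-pos)*1000).round(1))
    print(s)
E
python3 - <<'E'
from h import *
plan([.558,-.244,.1],Ro.from_euler('xyz',[180,0,185.25],degrees=True))
plan([.558,-.244,.022],rchute())
E
```

```text
t=1.70 shift tool mm [-256.2 -243.   150.8] rotvec tool [ 0.     0.001 -0.43 ] ; shift in target axes [-131.6 -327.7  150.7]
t=1.70 shift tool mm [-256.1 -243.1  228.8] rotvec tool [-0.257  0.058 -0.428] ; shift in target axes [-131.6 -375.7  136. ]
```

>>> {"name": "servo_tool", "arguments": {
  "motion": [
    [[0, 0, 0, 0, 0, -0.143], [0, 0, 0, 0, 0, -0.143], [0, 0, 0, 0, 0, -0.144], [-16, -41, 0, 0, 0, 0], [-16, -41, 0, 0, 0, 0]]
  ]
}}

```text
time: 2.2
ee_pos: [0.4363, -0.0068, 0.2507]
tcp_rot: [-180.0, 0.1, -174.6]
wrist_force: [0.4, 1.1, -0.1]
opening: 0.0657
```

>>> {"name": "servo_tool", "arguments": {
  "motion": [
    [[-17, -41, 0, 0, 0, 0], [-17, -41, 0, 0, 0, 0], [-17, -41, 0, 0, 0, 0], [-17, -41, 20, 0, 0, 0], [-16, -41, 20, 0, 0, 0]]
  ]
}}

```text
time: 2.7
ee_pos: [0.5391, -0.2049, 0.2103]
tcp_rot: [-180.0, 0.1, -174.8]
wrist_force: [0.3, -0.5, 0.0]
opening: 0.0661
```

>>> {"name": "servo_tool", "arguments": {
  "motion": [
    [[-16, -41, 20, 0, 0, 0], [0, 0, 45, 0, 0, 0], [0, 0, 40, 0, 0, 0], [0, 0, 0, 0, 0, 0]]
  ]
}}

```text
time: 3.1
ee_pos: [0.555, -0.2414, 0.099]
tcp_rot: [179.7, -0.5, -174.8]
wrist_force: [0.1, -0.7, -0.6]
opening: 0.0659
```

```bash
python3 - <<'E'
from h import *
plan([.558,-.244,.022],Ro.from_euler('xyz',[180,0,185.25],degrees=True))
for n in('top','side'):
    c=bot.camera(n);p,_,_=cur()
    print(proj(c,p),proj(c,[[.558,-.244,.03]]))
    u=proj(c,p)[0].astype(int);save(c,'g_'+n,(u[0]-60,u[1]-50,u[0]+60,u[1]+50),6)
    print(u)
E
```

```text
t=3.10 shift tool mm [-3.4 -3.2 77. ] rotvec tool [ 0.005 -0.009 -0.001] ; shift in target axes [-2.8 -2.8 77. ]
[[429.3467517  212.02402511]] [[422.42202386 213.52673599]]
[429 212]
[[386.27402943 238.61724043]] [[383.77606264 264.14493276]]
[386 238]
```

View pics/g_side.png

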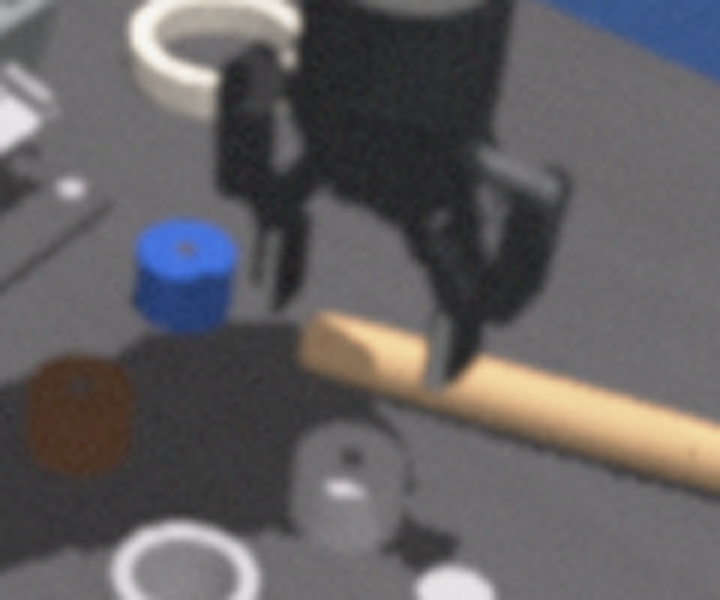

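View pics/g_top.png

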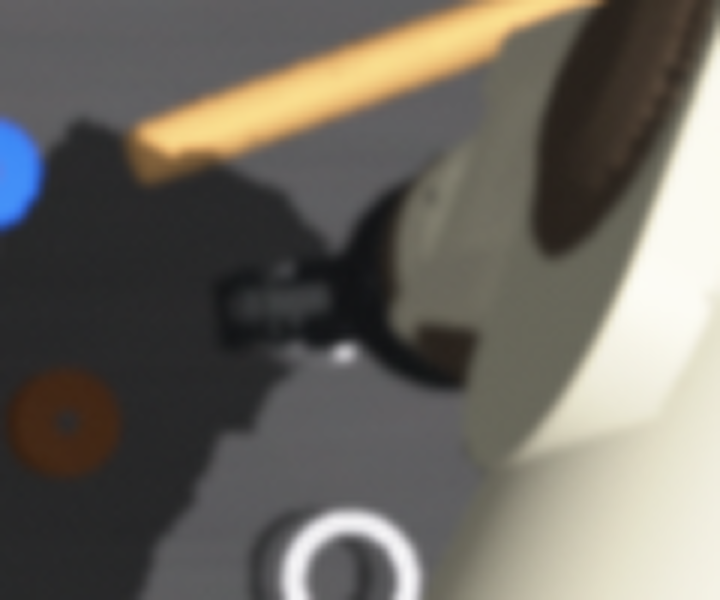

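>>> {"name": "servo_tool", "arguments": {
  "motion": [
    [[-3, -3, 0, 0, 0, 0], [0, 0, 30, 0, 0, 0], [0, 0, 30, 0, 0, 0], [0, 0, 16, 0, 0, 0], [0, 0, 0, 0, 0, 0]]
  ]
}}

```text
time: 3.7
ee_pos: [0.5609, -0.2448, 0.0288]
tcp_rot: [180.0, -0.1, -174.8]
wrist_force: [-0.6, 0.4, 0.0]
opening: 0.066
```

```bash
python3 - <<'E'
from h import *
plan([.558,-.244,.022],Ro.from_euler('xyz',[180,0,185.25],degrees=True))
for n in('side',):
    c=bot.camera(n);p,_,o=cur();print(p,o['wrist_force'],o['q'])
    save(c,'g2_'+n,(330,200,450,300),6)
E
```

```text
t=3.70 shift tool mm [2.8 1.  6.8] rotvec tool [ 0.001 -0.001 -0.   ] ; shift in target axes [2.8 1.  6.8]
[ 0.56154099 -0.2450662   0.03027146] [-0.10107783  0.05854747  0.72990123] [-2.35769584e+01  1.48671885e+01 -3.07378152e+00  7.20303812e+01
 -7.61006031e-04 -2.88171365e+01]
```

View pics/g2_side.png

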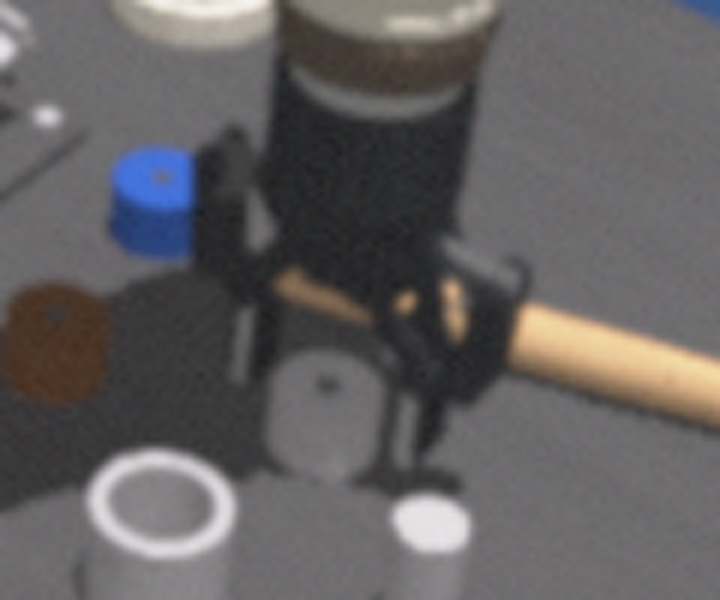

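>>> {"name": "servo_tool", "arguments": {
  "motion": [
    [[3, 1, 4, 0, 0, 0], [0, 0, 3, 0, 0, 0], [0, 0, 0, 0, 0, 0]]
  ]
}}

```text
time: 4.05
ee_pos: [0.5583, -0.2444, 0.0229]
tcp_rot: [-180.0, 0.0, -174.8]
wrist_force: [-0.8, -0.2, -0.1]
opening: 0.0659
```

>>> {"name": "servo_tool", "arguments": {
  "motion": [
    [[0, 0, 0, 0, 0, 0], [0, 0, 0, 0, 0, 0], [0, 0, 0, 0, 0, 0], [0, 0, 0, 0, 0, 0], [0, 0, 0, 0, 0, 0]]
  ],
  "gripper": 30,
  "newtons": 50
}}

```text
time: 4.55
ee_pos: [0.5584, -0.2444, 0.0231]
tcp_rot: [-180.0, 0.1, -174.8]
wrist_force: [-1.0, 0.5, 6.5]
opening: 0.0429
```

>>> {"name": "servo_tool", "arguments": {
  "motion": [
    [[0, 0, 0, 0, 0, 0], [0, 0, 0, 0, 0, 0], [0, 0, 0, 0, 0, 0]]
  ]
}}

```text
time: 4.85
ee_pos: [0.5584, -0.2444, 0.0231]
tcp_rot: [-180.0, 0.1, -174.8]
wrist_force: [-0.8, -0.0, 5.0]
opening: 0.0429
```

>>> {"name": "servo_tool", "arguments": {
  "motion": [
    [[0, 0, -20, 0, 0, 0], [0, 0, -45, 0, 0, 0], [0, 0, -45, 0, 0, 0], [0, 0, -45, 0, 0, 0], [0, 0, -45, 0, 0, 0]]
  ]
}}

```text
time: 5.35
ee_pos: [0.5576, -0.2441, 0.2234]
tcp_rot: [180.0, -0.1, -174.8]
wrist_force: [1.0, 0.1, -3.4]
opening: 0.0426
```

```bash
python3 - <<'E'
from h import *
p=pickle.load(open('p.pkl','rb'))
o=bot.get_obs();print(o['wrist_force'],o['opening'],o['ee_pos'])
plan(ch(p,(36,0,75))[0],rchute())
E
```

```text
[ 1.00378992  0.08822704 -3.4344049 ] 0.042641365827628765 [ 0.55756488 -0.24412703  0.22336466]
t=5.35 shift tool mm [-56.6 404.   42.8] rotvec tool [-0.261 -0.001 -0.001] ; shift in target axes [-56.8 379.2 145.8]
```

>>> {"name": "servo_tool", "arguments": {
  "motion": [
    [[0, 0, 0, -0.13, 0, 0], [0, 0, 0, -0.131, 0, 0], [-6, 42, 14, 0, 0, 0], [-6, 42, 14, 0, 0, 0], [-6, 42, 14, 0, 0, 0]]
  ]
}}

```text
time: 5.85
ee_pos: [0.5638, -0.1101, 0.2123]
tcp_rot: [165.0, -0.2, -174.9]
wrist_force: [0.3, -0.6, -2.9]
opening: 0.0426
```

>>> {"name": "servo_tool", "arguments": {
  "motion": [
    [[-6, 42, 14, 0, 0, 0], [-6, 42, 14, 0, 0, 0], [-6, 42, 14, 0, 0, 0], [-6, 42, 14, 0, 0, 0], [-6, 42, 14, 0, 0, 0]]
  ]
}}

```text
time: 6.35
ee_pos: [0.5732, 0.1138, 0.2]
tcp_rot: [165.1, -0.1, -174.8]
wrist_force: [1.0, -0.4, -4.3]
opening: 0.0429
```

>>> {"name": "servo_tool", "arguments": {
  "motion": [
    [[-8, 42, 14, 0, 0, 0], [0, 0, 0, 0, 0, 0], [0, 0, 0, 0, 0, 0]]
  ]
}}

```text
time: 6.65
ee_pos: [0.5771, 0.1578, 0.1972]
tcp_rot: [165.1, -0.1, -174.6]
wrist_force: [0.1, -0.4, -3.2]
opening: 0.0424
```

```bash
python3 - <<'E'
from h import *
p=pickle.load(open('p.pkl','rb'))
o=bot.get_obs();print(o['wrist_force'],o['opening'],o['ee_pos'],o['q'])
plan(ch(p,(36,0,75))[0],rchute())
c=bot.camera('side');save(c,'p_side',(230,90,390,220),5)
c=bot.camera('top');save(c,'p_top',(200,120,360,250),5)
E
```

```text
[ 0.13585709 -0.38441835 -3.22760942] 0.04236157544246939 [0.57706454 0.15775363 0.19718918] [ 8.72686529  9.47615387  8.15673682 87.87241685 14.89448615  3.48982949]
t=6.65 shift tool mm [-0.6  1.2 17.4] rotvec tool [-0.001 -0.002  0.001] ; shift in target axes [-0.6  1.1 17.4]
```

View pics/p_side.png

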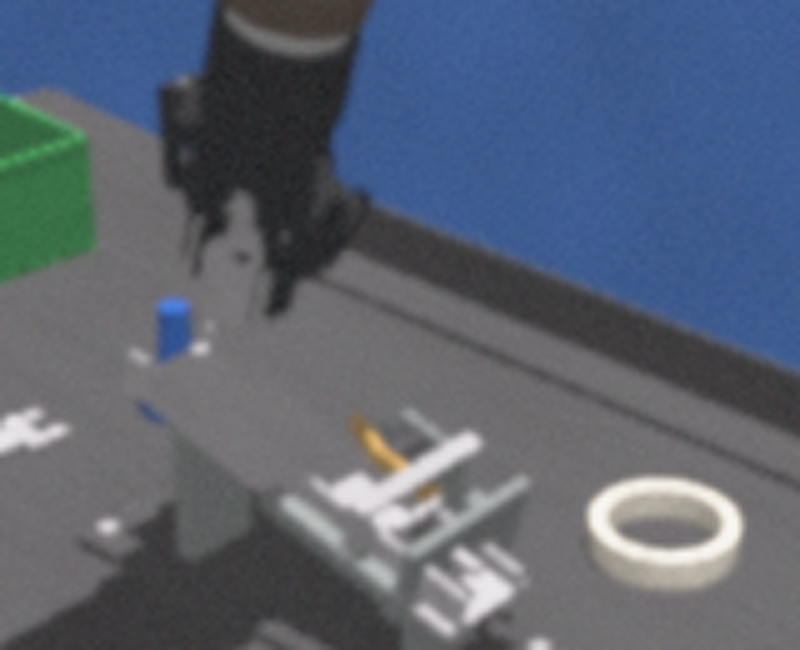

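View pics/p_top.png

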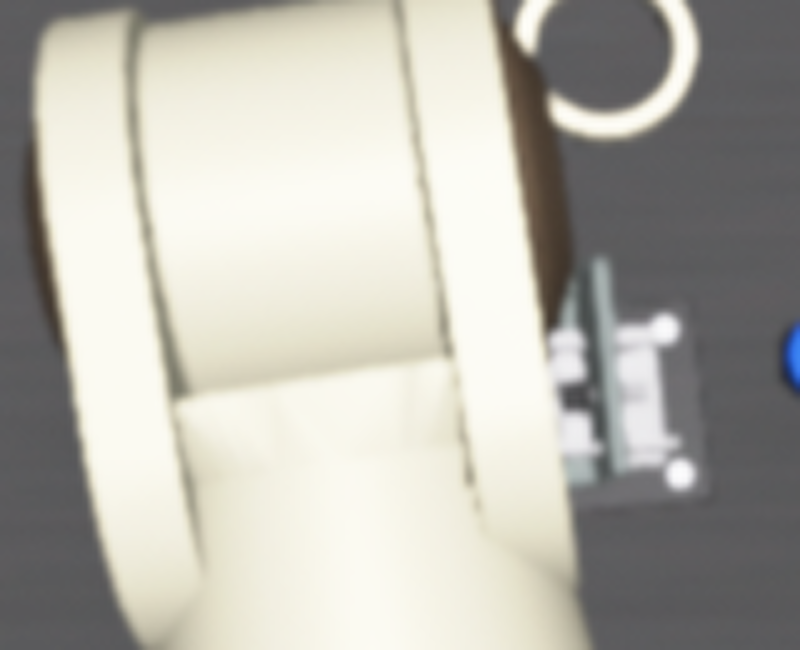

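>>> {"name": "servo_tool", "arguments": {
  "motion": [
    [[-0.5, 1, 25, 0, 0, 0], [0, 0, 25, 0, 0, 0], [0, 0, 11, 0, 0, 0], [0, 0, 2, 0, 0, 0], [0, 0, 0, 0, 0, 0]]
  ]
}}

```text
time: 7.25
ee_pos: [0.5768, 0.1734, 0.138]
tcp_rot: [165.0, 0.0, -174.8]
wrist_force: [-0.3, 0.8, -2.8]
opening: 0.0421
```

>>> {"name": "servo_tool", "arguments": {
  "motion": [
    [[0, 0, 1, 0, 0, 0], [0, 0, 1, 0, 0, 0], [0, 0, 0, 0, 0, 0]]
  ]
}}

```text
time: 7.55
ee_pos: [0.5768, 0.1745, 0.1361]
tcp_rot: [165.0, 0.0, -174.8]
wrist_force: [-0.4, 0.5, -3.3]
opening: 0.0427
```

```bash
python3 - <<'E'
from h import *
p=pickle.load(open('p.pkl','rb'))
o=bot.get_obs();print(o['wrist_force'],o['opening'],o['ee_pos'])
plan(ch(p,(36,0,23))[0],rchute())
c=bot.camera('side');save(c,'p2_side',(230,110,370,220),5.7)
E
```

```text
[-0.36550684  0.50133876 -3.25222124] 0.0427295712788852 [0.57676284 0.17448353 0.13614731]
t=7.55 shift tool mm [0.7 0.8 6.1] rotvec tool [-0.001  0.001 -0.   ] ; shift in target axes [0.7 0.8 6.1]
```

View pics/p2_side.png

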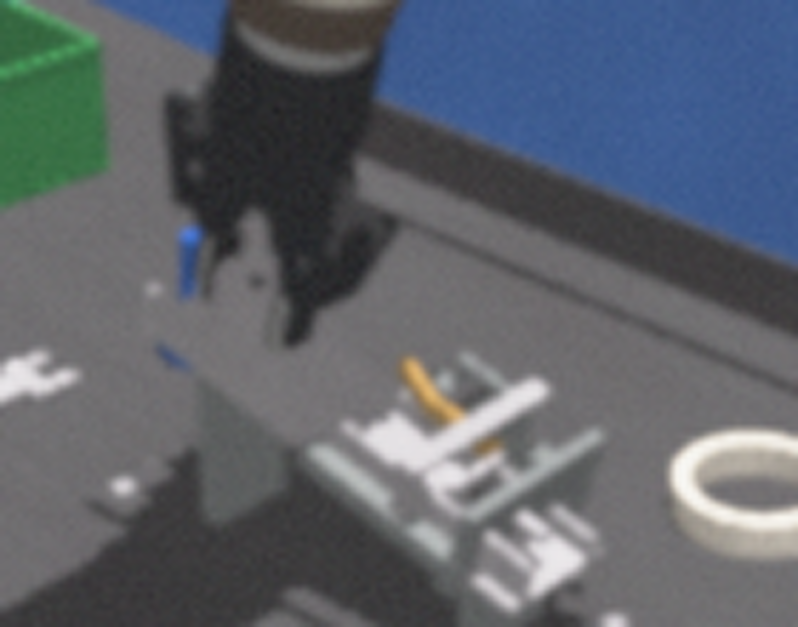

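>>> {"name": "servo_tool", "arguments": {
  "motion": [
    [[0.5, 0.5, 1, 0, 0, 0], [0, 0, 1, 0, 0, 0], [0, 0, 1, 0, 0, 0], [0, 0, 0, 0, 0, 0]]
  ]
}}

```text
time: 8.0
ee_pos: [0.5758, 0.1758, 0.1325]
tcp_rot: [165.0, -0.0, -174.8]
wrist_force: [-0.6, 0.3, -3.3]
opening: 0.0425
```

>>> {"name": "servo_tool", "arguments": {
  "motion": [
    [[0, 0, 1, 0, 0, 0], [0, 0, 0, 0, 0, 0]]
  ]
}}

```text
time: 8.2
ee_pos: [0.5758, 0.1761, 0.1317]
tcp_rot: [165.0, -0.0, -174.8]
wrist_force: [-0.1, 0.7, -3.7]
opening: 0.0425
```

>>> {"name": "servo_tool", "arguments": {
  "motion": [
    [[0, 0, 1, 0, 0, 0], [0, 0, 0, 0, 0, 0]]
  ]
}}

```text
time: 8.4
ee_pos: [0.5758, 0.1763, 0.1307]
tcp_rot: [165.0, -0.0, -174.8]
wrist_force: [-0.5, -0.8, -2.5]
opening: 0.0424
```

>>> {"name": "servo_tool", "arguments": {
  "motion": [
    [[0, 0, 0.7, 0, 0, 0], [0, 0, 0, 0, 0, 0]]
  ]
}}

```text
time: 8.6
ee_pos: [0.5759, 0.1764, 0.1304]
tcp_rot: [165.0, 0.0, -174.8]
wrist_force: [-0.5, -1.1, -1.5]
opening: 0.0427
```

>>> {"name": "servo_tool", "arguments": {
  "motion": [
    [[0, 0, 0.7, 0, 0, 0], [0, 0, 0, 0, 0, 0]]
  ]
}}

```text
time: 8.8
ee_pos: [0.5759, 0.1765, 0.1303]
tcp_rot: [165.1, 0.0, -174.8]
wrist_force: [-3.0, -3.7, 4.8]
opening: 0.0424
```

>>> {"name": "servo_tool", "arguments": {
  "motion": [
    [[0, 0, 0, 0, 0, 0], [0, 0, 0, 0, 0, 0], [0, 0, 0, 0, 0, 0], [0, 0, 0, 0, 0, 0]]
  ],
  "gripper": 60
}}

```text
time: 9.2
ee_pos: [0.5758, 0.1768, 0.1294]
tcp_rot: [165.0, -0.0, -174.8]
wrist_force: [0.3, 0.1, -0.4]
opening: 0.0602
```

```bash
python3 - <<'E'
from h import *
p=pickle.load(open('p.pkl','rb'))
o=bot.get_obs();print(o['wrist_force'],o['opening'],o['ee_pos'])
R,t=chT(p);print((o['ee_pos']-t)@R*1000)
plan(ch(p,(36,0,23))[0],rchute())
c=bot.camera('side');save(c,'p3_side',(230,110,370,220),5.7)
E
```

```text
[ 0.27810016  0.05176104 -0.35148852] 0.06015839043989507 [0.57584961 0.17675855 0.12941015]
[36.29264642 -0.03990122 22.01742005]
t=9.20 shift tool mm [-0.   0.3 -1. ] rotvec tool [-0.001  0.    -0.   ] ; shift in target axes [-0.   0.3 -1. ]
```

View pics/p3_side.png

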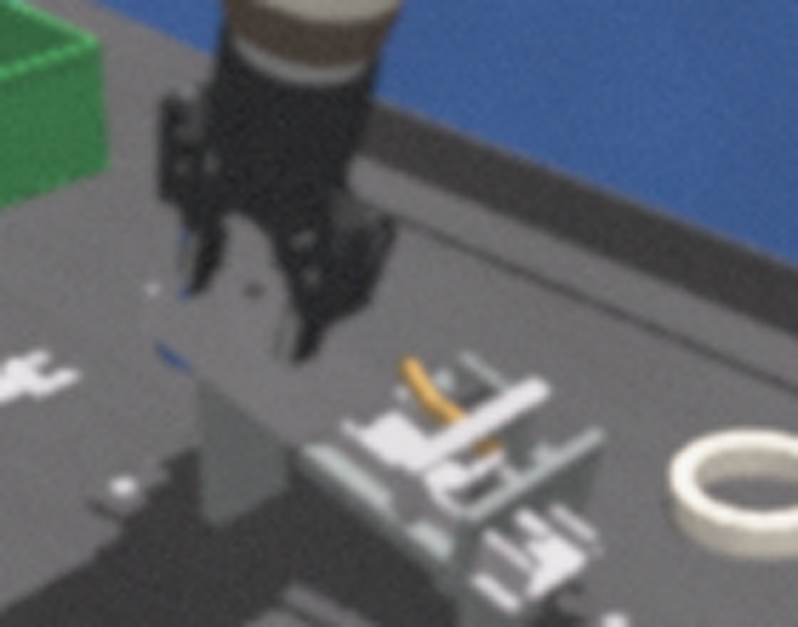

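>>> {"name": "servo_tool", "arguments": {
  "motion": [
    [[0, 0, -15, 0, 0, 0], [0, 0, -30, 0, 0, 0], [0, 0, -30, 0, 0, 0], [0, 40, 0, 0, 0, 0], [0, 0, 0, 0, 0, 0]]
  ]
}}

```text
time: 9.75
ee_pos: [0.5746, 0.1981, 0.2158]
tcp_rot: [165.0, 0.3, -174.7]
wrist_force: [0.2, 0.2, -0.1]
opening: 0.0604
```

>>> {"name": "servo_tool", "arguments": {
  "motion": [
    [[0, 0, 0, 0, 0, 0.143], [0, 0, 0, 0, 0, 0.143], [0, 0, 0, 0, 0, 0.143], [0, 0, 0, 0, 0, 0.143], [0, 0, 0, 0, 0, 0.143]]
  ],
  "gripper": 0
}}

```text
time: 10.25
ee_pos: [0.574, 0.1955, 0.2128]
tcp_rot: [168.7, -9.8, 144.9]
wrist_force: [-0.6, 0.0, 0.0]
opening: -0.0002
```

>>> {"name": "servo_tool", "arguments": {
  "motion": [
    [[0, 0, 0, 0, 0, 0.143], [0, 0, 0, 0, 0, 0.143], [0, 0, 0, 0, 0, 0.143], [0, 0, 0, 0, 0, 0.143], [0, 0, 0, 0, 0, 0.143]]
  ]
}}

```text
time: 10.75
ee_pos: [0.574, 0.1955, 0.2128]
tcp_rot: [177.9, -14.8, 103.2]
wrist_force: [0.3, 0.3, -0.6]
opening: -0.0003
```

>>> {"name": "servo_tool", "arguments": {
  "motion": [
    [[0, 0, 0, 0, 0, 0.141], [0, 0, 0, 0, 0, 0], [0, 0, 0, 0, 0, 0]]
  ]
}}

```text
time: 11.05
ee_pos: [0.574, 0.1956, 0.2126]
tcp_rot: [179.9, -15.0, 95.5]
wrist_force: [-0.7, 0.6, 0.2]
opening: -0.0001
```

```bash
python3 - <<'E'
from h import *
p=pickle.load(open('p.pkl','rb'))
o=bot.get_obs();print(o['wrist_force'],o['opening'],o['ee_pos'],o['q'])
plan(ch(p,(-8,0,60))[0],rchute(True))
c=bot.camera('side');save(c,'p4_side',(230,90,390,220),5)
c=bot.camera('top');save(c,'p4_top',(200,130,360,250),5)
E
```

```text
[-0.68368501  0.64638767  0.23676924] -8.078730694515118e-05 [0.57404504 0.19562096 0.21258643] [12.3708912   9.69116872 10.08827487 88.48846565 14.83284598 97.16564327]
t=11.05 shift tool mm [ 4.5  0.1 37.5] rotvec tool [0.    0.001 0.004] ; shift in target axes [ 4.5  0.1 37.5]
```

View pics/p4_side.png

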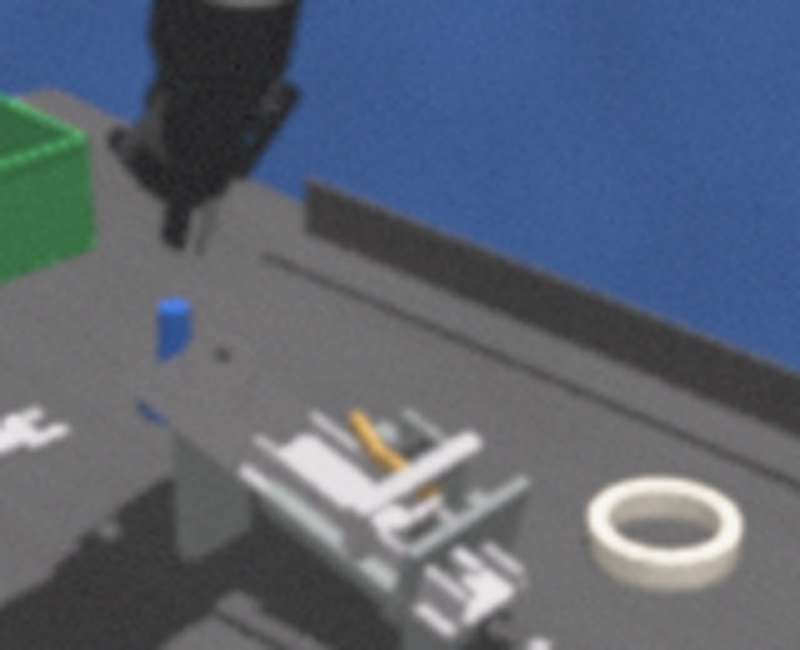

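View pics/p4_top.png

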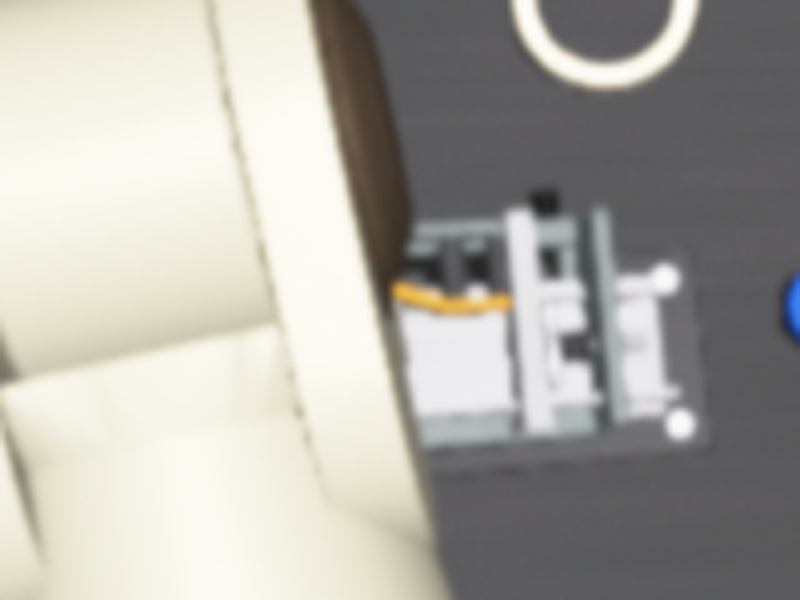

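>>> {"name": "servo_tool", "arguments": {
  "motion": [
    [[4, 0, 25, 0, 0, 0.004], [0, 0, 25, 0, 0, 0], [0, 0, 18, 0, 0, 0], [0, 0, 5, 0, 0, 0], [0, 0, 0, 0, 0, 0]]
  ]
}}

```text
time: 11.65
ee_pos: [0.5717, 0.2185, 0.1424]
tcp_rot: [-179.9, -14.9, 95.1]
wrist_force: [0.1, 0.1, 0.3]
opening: -0.0002
```

```bash
cat >> h.py <<'E'
def st():
    p=pickle.load(open('p.pkl','rb'));R,t=chT(p)
    o=bot.get_obs();print('t',o['time'],'ch xyz',((o['ee_pos']-t)@R*1000).round(1),'F ch',(np.array(o['wrist_force'])@R).round(2))
    return p,R,t
def mark(c,u,v):
    p,R,t=chT_p=(lambda p:(p,*chT(p)))(pickle.load(open('p.pkl','rb')))
    o,d=ray(c,u,v);o=(o-t)@R;d=d@R;return (o+d*(.030-o[2])/d[2])*1000
E
python3 - <<'E'
from h import *
p,R,t=st()
c=bot.camera('side');save(c,'p5_side',(230,110,370,220),5.7)
print('mark',mark(c,222/5+230-.4,355/5+90-.4))
plan(ch(p,(-8,0,24))[0],rchute(True))
E
```

```text
t 11.65 ch xyz [-7.6 -0.4 23.7] F ch [-0.13  0.07  0.23]
mark [37.70148844  1.23368958 30.        ]
t=11.70 shift tool mm [ 0.3 -0.   0.7] rotvec tool [ 0.     0.001 -0.003] ; shift in target axes [ 0.3 -0.   0.7]
```

View pics/p5_side.png

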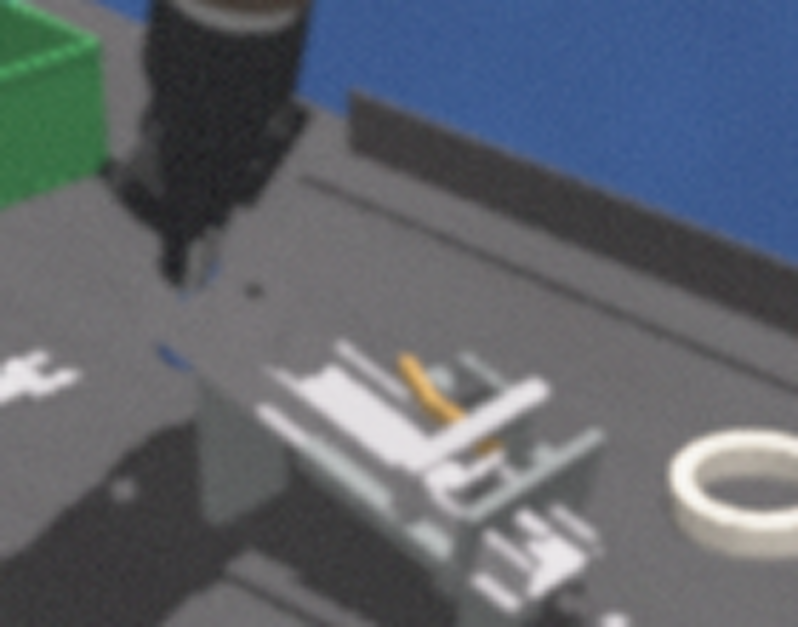

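>>> {"name": "servo_tool", "arguments": {
  "motion": [
    [[-3, 0, 0, 0, 0, 0], [-3, 0, 0, 0, 0, 0], [-3, 0, 0, 0, 0, 0], [-3, 0, 0, 0, 0, 0], [-3, 0, 0, 0, 0, 0]]
  ]
}}

```text
time: 12.2
ee_pos: [0.5734, 0.2039, 0.1393]
tcp_rot: [-180.0, -15.0, 95.0]
wrist_force: [0.9, 1.5, 1.4]
opening: -0.0001
```

>>> {"name": "servo_tool", "arguments": {
  "motion": [
    [[-3, 0, 0, 0, 0, 0], [-3, 0, 0, 0, 0, 0], [-3, 0, 0, 0, 0, 0], [-3, 0, 0, 0, 0, 0], [-3, 0, 0, 0, 0, 0]]
  ]
}}

```text
time: 12.7
ee_pos: [0.5745, 0.1894, 0.135]
tcp_rot: [-179.9, -15.0, 95.0]
wrist_force: [0.1, 1.0, 1.7]
opening: 0.0003
```

```bash
python3 - <<'E'
from h import *
p,R,t=st()
c=bot.camera('side');save(c,'p6_side',(230,110,370,220),5.7)
E
```

```text
t 12.7 ch xyz [22.6 -0.2 24.1] F ch [-1.43  0.21  1.38]
```

View pics/p6_side.png

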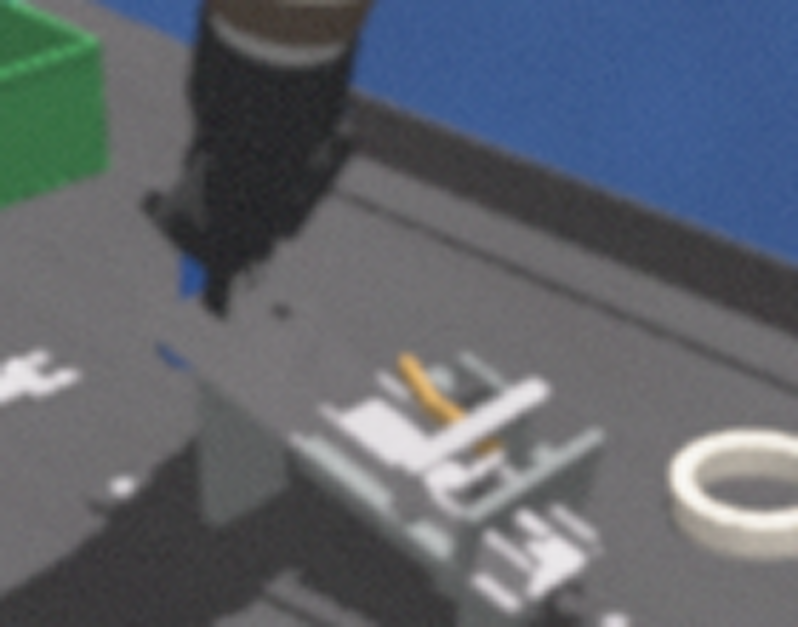

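>>> {"name": "servo_tool", "arguments": {
  "motion": [
    [[-3, 0, 0, 0, 0, 0], [-3, 0, 0, 0, 0, 0], [-3, 0, 0, 0, 0, 0], [-3, 0, 0, 0, 0, 0], [-3, 0, 0, 0, 0, 0]]
  ]
}}

```text
time: 13.25
ee_pos: [0.5757, 0.1749, 0.131]
tcp_rot: [-179.9, -15.0, 95.0]
wrist_force: [0.5, 1.5, 0.2]
opening: -0.0001
```

>>> {"name": "servo_tool", "arguments": {
  "motion": [
    [[-3, 0, 0, 0, 0, 0], [-3, 0, 0, 0, 0, 0], [-3, 0, 0, 0, 0, 0], [-3, 0, 0, 0, 0, 0]]
  ]
}}

```text
time: 13.65
ee_pos: [0.5768, 0.1634, 0.128]
tcp_rot: [-179.9, -15.0, 95.0]
wrist_force: [-0.6, 0.7, 0.9]
opening: -0.0
```

```bash
python3 - <<'E'
from h import *
p,R,t=st()
c=bot.camera('side');save(c,'p7_side',(230,110,370,220),5.7)
print(mark(c,281/5.7+230-.4,311/5.7+110-.4))
plan(ch(p,(50,0,24))[0],rchute(True))
E
```

```text
t 13.65 ch xyz [49.6 -0.4 24.1] F ch [-0.98 -0.56  0.64]
[56.68344799  1.74495575 30.        ]
t=13.70 shift tool mm [0.1 0.4 0. ] rotvec tool [-0.     0.001 -0.005] ; shift in target axes [0.1 0.4 0. ]
```

View pics/p7_side.png

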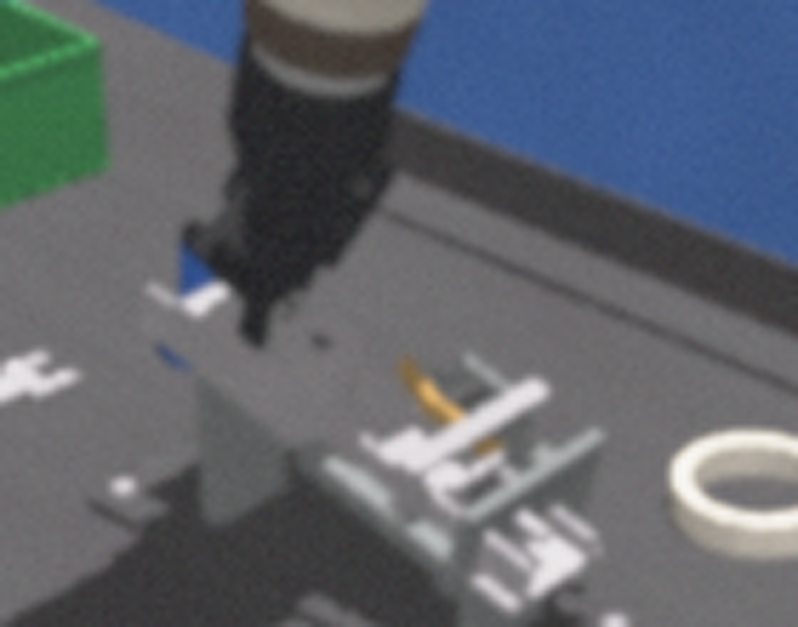

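>>> {"name": "servo_tool", "arguments": {
  "motion": [
    [[-2, 0.3, 0, 0, 0, -0.003], [-2, 0, 0, 0, 0, 0], [-2, 0, 0, 0, 0, 0], [-2, 0, 0, 0, 0, 0], [-2, 0, 0, 0, 0, 0]]
  ]
}}

```text
time: 14.2
ee_pos: [0.5779, 0.1539, 0.1254]
tcp_rot: [-180.0, -15.0, 95.2]
wrist_force: [0.1, 0.0, 1.1]
opening: 0.0002
```

>>> {"name": "servo_tool", "arguments": {
  "motion": [
    [[-2, 0, 0, 0, 0, 0], [-2, 0, 0, 0, 0, 0], [-2, 0, 0, 0, 0, 0], [-2, 0, 0, 0, 0, 0], [-2, 0, 0, 0, 0, 0]]
  ]
}}

```text
time: 14.7
ee_pos: [0.5788, 0.1442, 0.1229]
tcp_rot: [-180.0, -15.0, 95.2]
wrist_force: [0.7, 0.9, -0.6]
opening: -0.0003
```

>>> {"name": "servo_tool", "arguments": {
  "motion": [
    [[-2, 0, 0, 0, 0, 0], [-2, 0, 0, 0, 0, 0], [-2, 0, 0, 0, 0, 0], [-2, 0, 0, 0, 0, 0], [-2, 0, 0, 0, 0, 0]]
  ]
}}

```text
time: 15.2
ee_pos: [0.5797, 0.1346, 0.1203]
tcp_rot: [-180.0, -15.0, 95.2]
wrist_force: [-0.0, 0.5, 0.4]
opening: -0.0003
```

```bash
python3 - <<'E'
from h import *
p,R,t=st()
c=bot.camera('side');save(c,'p8_side',(230,110,370,220),5.7)
print(mark(c,320/5.7+230-.4,341/5.7+110-.4))
plan(ch(p,(80,0,24))[0],rchute(True))
E
```

```text
t 15.2 ch xyz [79.5 -0.1 24.2] F ch [-0.56  0.01  0.24]
[83.74444148  1.54950825 30.        ]
t=15.25 shift tool mm [-0.2  0.1  0.1] rotvec tool [ 0.     0.001 -0.002] ; shift in target axes [-0.2  0.1  0.1]
```

View pics/p8_side.png

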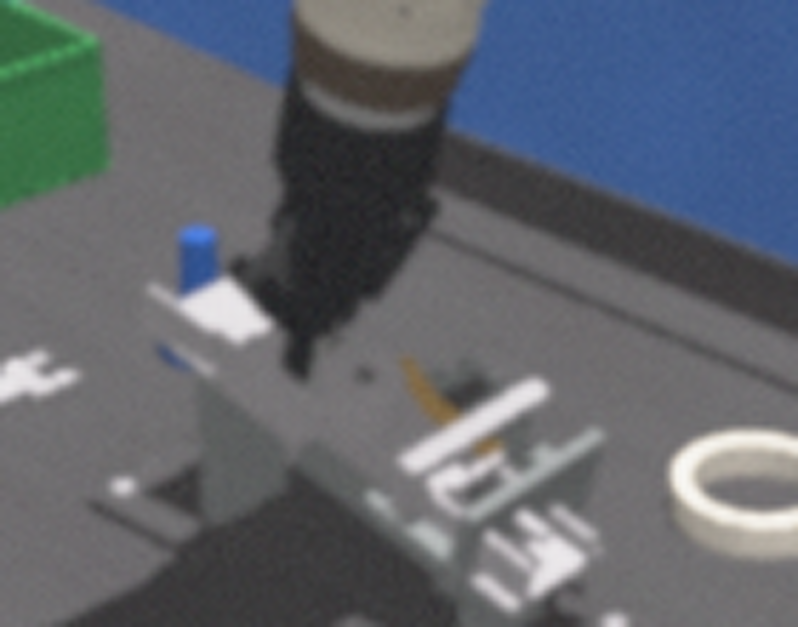

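>>> {"name": "servo_tool", "arguments": {
  "motion": [
    [[-2, 0, 0, 0, 0, 0], [-2, 0, 0, 0, 0, 0], [-2, 0, 0, 0, 0, 0], [-2, 0, 0, 0, 0, 0], [-2, 0, 0, 0, 0, 0]]
  ]
}}

```text
time: 15.75
ee_pos: [0.5806, 0.125, 0.1178]
tcp_rot: [-180.0, -15.0, 95.2]
wrist_force: [-1.3, 1.2, -0.7]
opening: 0.0001
```

>>> {"name": "servo_tool", "arguments": {
  "motion": [
    [[-2, 0, 0, 0, 0, 0], [-2, 0, 0, 0, 0, 0], [-2, 0, 0, 0, 0, 0], [-2, 0, 0, 0, 0, 0], [-2, 0, 0, 0, 0, 0]]
  ]
}}

```text
time: 16.25
ee_pos: [0.5811, 0.1158, 0.1153]
tcp_rot: [-180.0, -15.0, 95.2]
wrist_force: [-2.8, 4.6, 2.3]
opening: -0.0001
```

>>> {"name": "servo_tool", "arguments": {
  "motion": [
    [[-2, 0, 0, 0, 0, 0], [-2, 0, 0, 0, 0, 0], [-2, 0, 0, 0, 0, 0], [-2, 0, 0, 0, 0, 0]]
  ]
}}

```text
time: 16.65
ee_pos: [0.5823, 0.1079, 0.1132]
tcp_rot: [180.0, -15.0, 95.2]
wrist_force: [0.9, 5.7, 1.0]
opening: 0.0001
```

```bash
python3 - <<'E'
from h import *
p,R,t=st()
c=bot.camera('side');save(c,'p9_side',(250,130,360,220),7)
print(mark(c,363/5.7+230-.4,373/5.7+110-.4))
plan(ch(p,(108,0,24))[0],rchute(True))
E
```

```text
t 16.65 ch xyz [1.073e+02 1.000e-01 2.420e+01] F ch [-5.67  1.37 -0.45]
[112.54954188   1.92203517  30.        ]
t=16.70 shift tool mm [-0.4 -0.2  0.3] rotvec tool [ 0.001  0.001 -0.001] ; shift in target axes [-0.4 -0.2  0.3]
```

View pics/p9_side.png

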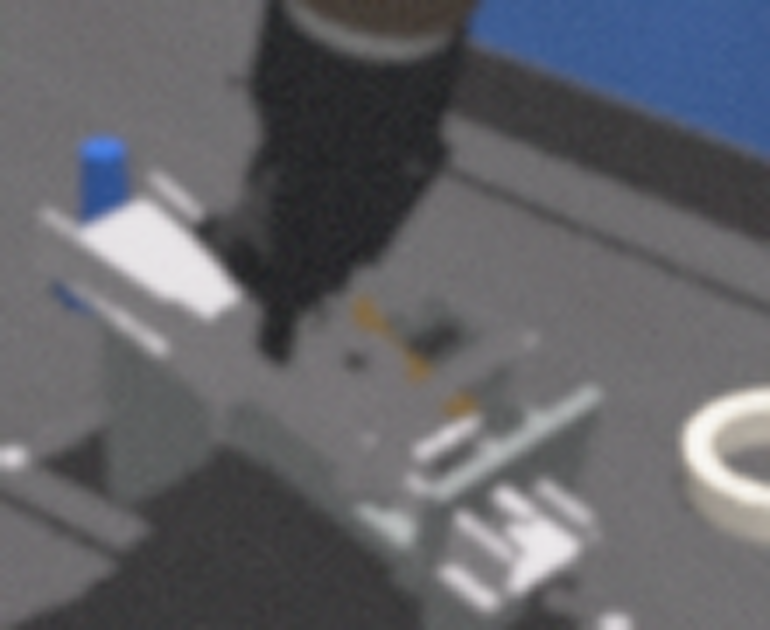

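>>> {"name": "servo_tool", "arguments": {
  "motion": [
    [[-1, 0, 0, 0, 0, 0], [-1, 0, 0, 0, 0, 0], [-1, 0, 0, 0, 0, 0], [-1, 0, 0, 0, 0, 0], [-1, 0, 0, 0, 0, 0]]
  ]
}}

```text
time: 17.2
ee_pos: [0.5829, 0.1032, 0.112]
tcp_rot: [180.0, -15.0, 95.2]
wrist_force: [0.6, 5.0, 1.4]
opening: 0.0001
```

>>> {"name": "servo_tool", "arguments": {
  "motion": [
    [[-1, 0, 0, 0, 0, 0], [-1, 0, 0, 0, 0, 0], [-1, 0, 0, 0, 0, 0]]
  ]
}}

```text
time: 17.5
ee_pos: [0.5831, 0.1003, 0.1112]
tcp_rot: [180.0, -15.0, 95.2]
wrist_force: [1.7, 4.5, 1.4]
opening: 0.0002
```

>>> {"name": "servo_tool", "arguments": {
  "motion": [
    [[-1, 0, 0, 0, 0, 0], [-1, 0, 0, 0, 0, 0], [-1, 0, 0, 0, 0, 0]]
  ]
}}

```text
time: 17.8
ee_pos: [0.5834, 0.0974, 0.1104]
tcp_rot: [180.0, -15.0, 95.2]
wrist_force: [1.4, 4.9, 1.2]
opening: 0.0001
```

```bash
python3 - <<'E'
from h import *
p,R,t=st()
c=bot.camera('side');save(c,'p10_side',(250,130,360,220),7)
print(mark(c,355/7+250-.4,360/7+130-.4))
plan(ch(p,(119,0,24))[0],rchute(True))
c=bot.camera('top');save(c,'p10_top',(215,150,345,245),6)
E
```

```text
t 17.8 ch xyz [118.2   0.2  24.3] F ch [-4.88  1.84 -0.11]
[ 1.41107395e+02 -6.29423417e-02  3.00000000e+01]
t=17.85 shift tool mm [-0.7 -0.2  0.3] rotvec tool [ 0.001  0.001 -0.001] ; shift in target axes [-0.7 -0.2  0.3]
```

View pics/p10_side.png

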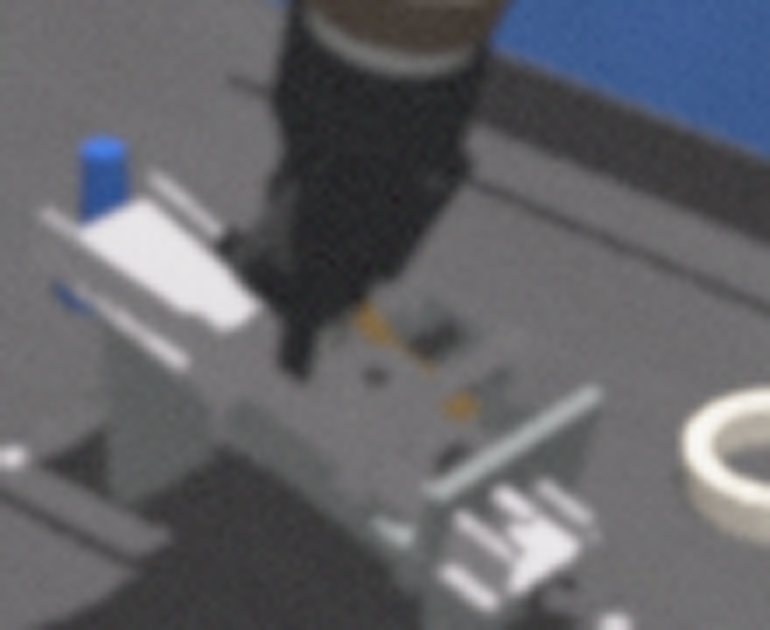

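View pics/p10_top.png

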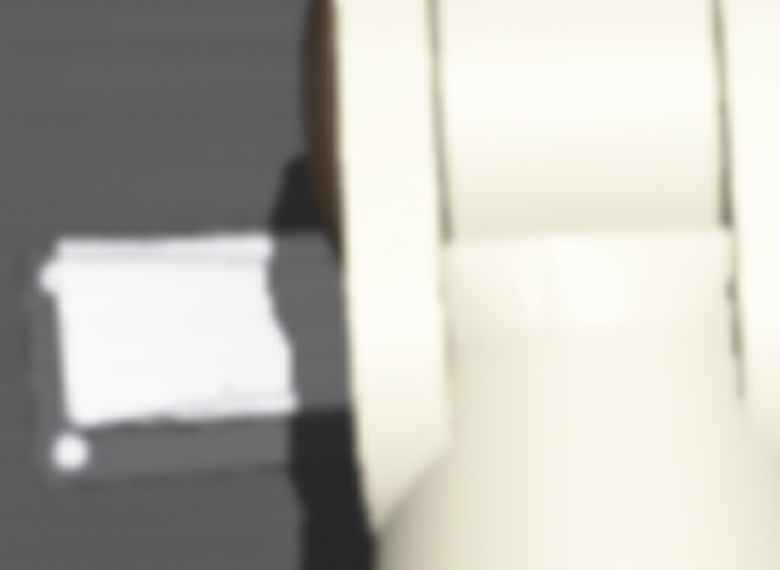

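>>> {"name": "servo_tool", "arguments": {
  "motion": [
    [[-1, 0, 0, 0, 0, 0], [-1, 0, 0, 0, 0, 0]]
  ]
}}

```text
time: 18.1
ee_pos: [0.5835, 0.0955, 0.1099]
tcp_rot: [180.0, -15.0, 95.2]
wrist_force: [0.3, 6.4, 1.6]
opening: 0.0001
```

>>> {"name": "servo_tool", "arguments": {
  "motion": [
    [[-1, 0, 0, 0, 0, 0], [-1, 0, 0, 0, 0, 0]]
  ]
}}

```text
time: 18.3
ee_pos: [0.5837, 0.0936, 0.1094]
tcp_rot: [180.0, -15.0, 95.2]
wrist_force: [1.0, 5.8, 1.6]
opening: 0.0002
```

>>> {"name": "servo_tool", "arguments": {
  "motion": [
    [[-1, 0, 0, 0, 0, 0], [0, 0, 0, 0, 0, 0]]
  ]
}}

```text
time: 18.5
ee_pos: [0.5838, 0.0925, 0.1091]
tcp_rot: [180.0, -15.0, 95.2]
wrist_force: [1.5, 4.6, 0.5]
opening: -0.0001
```

```bash
python3 - <<'E'
from h import *
st()
E
```

```text
t 18.5 ch xyz [123.3   0.2  24.3] F ch [-4.45  1.93 -0.72]
```

>>> {"name": "servo_tool", "arguments": {
  "motion": [
    [[-1, 0, 0, 0, 0, 0], [-1, 0, 0, 0, 0, 0]]
  ]
}}

```text
time: 18.7
ee_pos: [0.584, 0.0907, 0.1087]
tcp_rot: [180.0, -15.0, 95.2]
wrist_force: [0.7, 6.1, 1.3]
opening: -0.0002
```

>>> {"name": "servo_tool", "arguments": {
  "motion": [
    [[-1, 0, 0, 0, 0, 0], [-1, 0, 0, 0, 0, 0]]
  ]
}}

```text
time: 18.9
ee_pos: [0.5842, 0.0888, 0.1081]
tcp_rot: [180.0, -15.0, 95.2]
wrist_force: [1.4, 6.5, 1.2]
opening: 0.0001
```

>>> {"name": "servo_tool", "arguments": {
  "motion": [
    [[0, 0, 0, 0, 0, 0]]
  ]
}}

```text
time: 19.0
ee_pos: [0.5842, 0.0887, 0.1081]
tcp_rot: [180.0, -15.0, 95.2]
wrist_force: [1.6, 4.5, 0.5]
opening: -0.0001
```

```bash
python3 - <<'E'
from h import *
st()
E
```

```text
t 19.0 ch xyz [127.3   0.2  24.3] F ch [-4.31  1.99 -0.65]
```

>>> {"name": "servo_tool", "arguments": {
  "motion": [
    [[-1, 0, 0, 0, 0, 0], [-1, 0, 0, 0, 0, 0], [0, 0, 0, 0, 0, 0]]
  ]
}}

```text
time: 19.3
ee_pos: [0.5844, 0.0867, 0.1076]
tcp_rot: [180.0, -15.0, 95.2]
wrist_force: [2.0, 5.1, 1.1]
opening: -0.0
```

>>> {"name": "servo_tool", "arguments": {
  "motion": [
    [[-1, 0, 0, 0, 0, 0], [0, 0, 0, 0, 0, 0]]
  ]
}}

```text
time: 19.5
ee_pos: [0.5844, 0.0858, 0.1073]
tcp_rot: [180.0, -15.0, 95.2]
wrist_force: [1.3, 4.8, 1.7]
opening: -0.0002
```

>>> {"name": "servo_tool", "arguments": {
  "motion": [
    [[-1, 0, 0, 0, 0, 0], [0, 0, 0, 0, 0, 0]]
  ]
}}

```text
time: 19.7
ee_pos: [0.5845, 0.0849, 0.1071]
tcp_rot: [180.0, -15.0, 95.2]
wrist_force: [1.2, 6.0, 1.0]
opening: 0.0001
```

```bash
python3 - <<'E'
from h import *
st()
E
```

```text
t 19.7 ch xyz [131.2   0.2  24.3] F ch [-5.91  1.74 -0.56]
```

Contact may just be starting; going 1 mm at a time.

>>> {"name": "servo_tool", "arguments": {
  "motion": [
    [[-1, 0, 0, 0, 0, 0], [0, 0, 0, 0, 0, 0]]
  ]
}}

```text
time: 19.9
ee_pos: [0.5846, 0.0841, 0.1069]
tcp_rot: [180.0, -15.0, 95.2]
wrist_force: [1.4, 5.7, 1.8]
opening: -0.0006
```

>>> {"name": "servo_tool", "arguments": {
  "motion": [
    [[-1, 0, 0, 0, 0, 0], [0, 0, 0, 0, 0, 0]]
  ]
}}

```text
time: 20.1
ee_pos: [0.5847, 0.0833, 0.1067]
tcp_rot: [180.0, -15.0, 95.2]
wrist_force: [1.3, 7.0, 2.0]
opening: 0.0002
```

```bash
python3 - <<'E'
from h import *
st()
c=bot.camera('side');save(c,'p11_side',(270,150,350,215),9)
E
```

```text
t 20.1 ch xyz [132.9   0.2  24.4] F ch [-7.17  1.9   0.15]
```

View pics/p11_side.png

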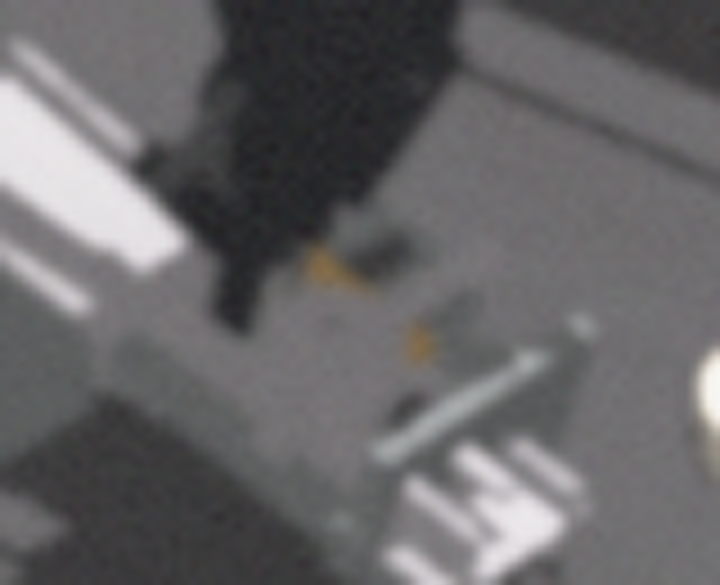

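>>> {"name": "servo_tool", "arguments": {
  "motion": [
    [[-1, 0, 0, 0, 0, 0], [0, 0, 0, 0, 0, 0]]
  ]
}}

```text
time: 20.35
ee_pos: [0.5847, 0.0825, 0.1065]
tcp_rot: [180.0, -15.0, 95.2]
wrist_force: [1.3, 8.2, 2.3]
opening: -0.0002
```

>>> {"name": "servo_tool", "arguments": {
  "motion": [
    [[-0.7, 0, 0, 0, 0, 0], [0, 0, 0, 0, 0, 0]]
  ]
}}

```text
time: 20.55
ee_pos: [0.5848, 0.0819, 0.1064]
tcp_rot: [180.0, -15.0, 95.2]
wrist_force: [1.6, 8.9, 2.5]
opening: 0.0
```

```bash
python3 - <<'E'
from h import *
for i in range(4): st();bot.camera('side')
E
```

```text
t 20.55 ch xyz [134.3   0.2  24.4] F ch [-9.09  2.41  0.13]
t 20.6 ch xyz [134.3   0.2  24.4] F ch [-8.62  1.88  0.11]
t 20.65 ch xyz [134.2   0.2  24.4] F ch [-9.14  1.78 -0.01]
t 20.7 ch xyz [1.343e+02 1.000e-01 2.440e+01] F ch [-9.01  1.61 -0.1 ]
```

>>> {"name": "servo_tool", "arguments": {
  "motion": [
    [[-0.6, 0, 0, 0, 0, 0], [0, 0, 0, 0, 0, 0], [0, 0, 0, 0, 0, 0]]
  ]
}}

```text
time: 21.05
ee_pos: [0.5848, 0.0815, 0.1062]
tcp_rot: [180.0, -15.1, 95.2]
wrist_force: [0.5, 8.9, 3.1]
opening: -0.0002
```

```bash
python3 - <<'E'
from h import *
for i in range(2): st();bot.camera('side')
E
```

```text
t 21.05 ch xyz [134.7   0.2  24.4] F ch [-9.33  1.35  0.74]
t 21.1 ch xyz [134.7   0.2  24.4] F ch [-9.35  1.75 -0.36]
```

>>> {"name": "servo_tool", "arguments": {
  "motion": [
    [[1, 0, 0, 0, 0, 0], [1, 0, 0, 0, 0, 0], [2, 0, 0, 0, 0, 0], [3, 0, 0, 0, 0, 0], [4, 0, 0, 0, 0, 0]]
  ]
}}

```text
time: 21.65
ee_pos: [0.5835, 0.0911, 0.1085]
tcp_rot: [-180.0, -14.9, 95.1]
wrist_force: [-0.1, 0.6, -0.0]
opening: 0.0002
```

>>> {"name": "servo_tool", "arguments": {
  "motion": [
    [[5, 0, 0, 0, 0, 0], [5, 0, 0, 0, 0, 0], [0, 0, 0, 0, 0, 0]]
  ]
}}

```text
time: 21.95
ee_pos: [0.5827, 0.1015, 0.1115]
tcp_rot: [180.0, -15.0, 95.2]
wrist_force: [-0.4, -0.5, -0.0]
opening: -0.0004
```

```bash
python3 - <<'E'
from h import *
st()
c=bot.camera('side');save(c,'p12_side',(270,150,350,215),9)
E
```

```text
t 21.95 ch xyz [ 1.139e+02 -1.000e-01  2.430e+01] F ch [ 0.41 -0.42  0.1 ]
```

View pics/p12_side.png

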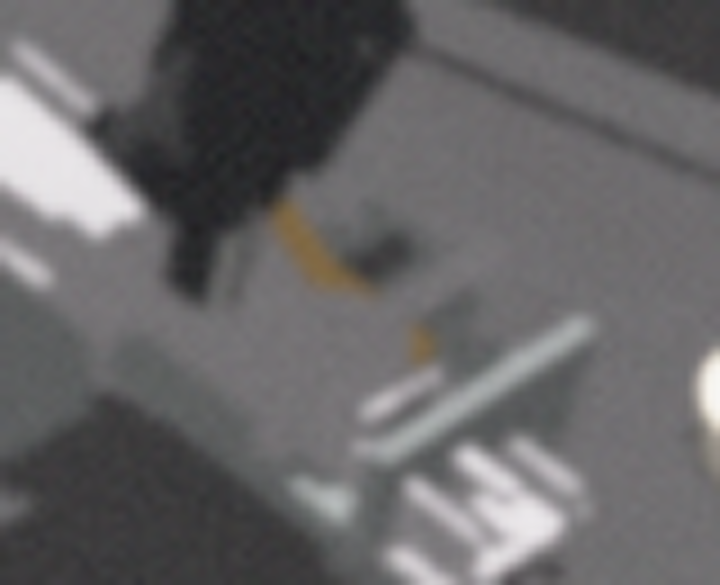

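>>> {"name": "servo_tool", "arguments": {
  "motion": [
    [[0, 0, -30, 0, 0, 0], [0, 0, -40, 0, 0, 0], [0, 0, -40, 0, 0, 0], [40, 0, -20, 0, 0, 0], [40, 0, 0, 0, 0, 0]]
  ]
}}

```text
time: 22.5
ee_pos: [0.5799, 0.1438, 0.2612]
tcp_rot: [179.7, -15.0, 95.0]
wrist_force: [0.6, 0.4, -0.7]
opening: -0.0001
```

>>> {"name": "servo_tool", "arguments": {
  "motion": [
    [[40, -20, 0, 0, 0, 0], [40, -20, 0, 0, 0, 0], [40, -20, 0, 0, 0, 0], [40, -20, 0, 0, 0, 0], [0, 0, 0, 0, 0, 0]]
  ]
}}

```text
time: 23.0
ee_pos: [0.483, 0.2945, 0.301]
tcp_rot: [179.9, -15.1, 95.4]
wrist_force: [-0.8, 0.1, 0.3]
opening: 0.0001
```

```bash
python3 - <<'E'
from h import *
st()
c=bot.camera('side');save(c,'f_side',(245,145,355,235),7);pickle.dump(c,open('fs.pkl','wb'))
c=bot.camera('top');save(c,'f_top',(215,160,345,235),6);pickle.dump(c,open('ft.pkl','wb'));save(c,'f_topfull')
E
```

```text
t 23.0 ch xyz [-129.6  -81.8  155.2] F ch [-0.27 -0.77  0.28]
```

View pics/f_side.png

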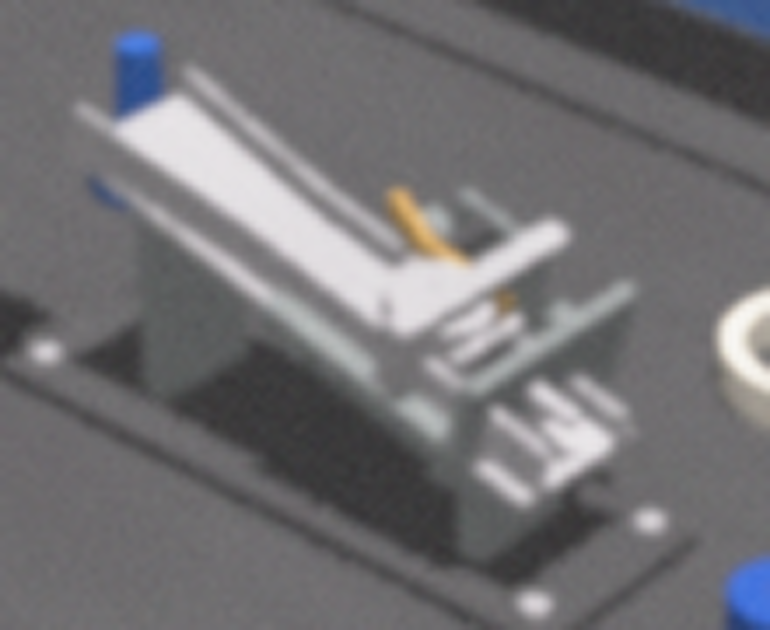

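View pics/f_top.png

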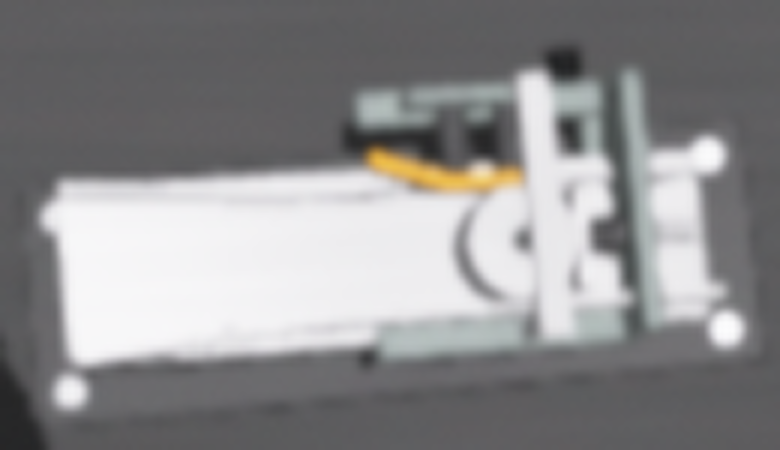

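View pics/f_topfull.png

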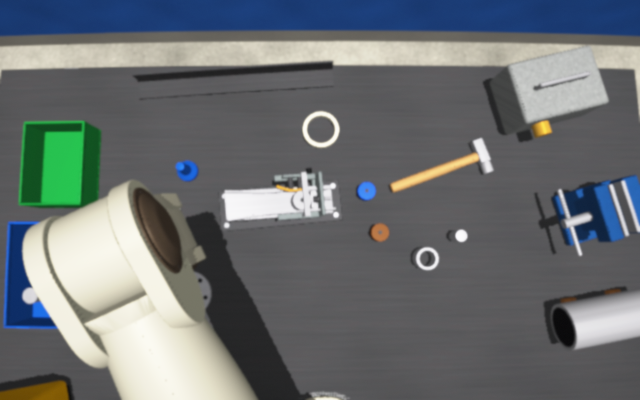

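```bash
python3 - <<'E'
from h import *
c=pickle.load(open('ft.pkl','rb'));c0=pickle.load(open('top0.pkl','rb'))
print('rear edge',mark(c,468/6+215-.42,245/6+160-.42))
a=[cv2.resize(x['color'][180:220,300:330,::-1],None,fx=12,fy=12,interpolation=cv2.INTER_CUBIC) for x in(c0,c)]
cv2.imwrite('pics/cmp.png',np.hstack(a))
E
```

```text
rear edge [145.34360887  -1.6464827   30.        ]
```

View pics/cmp.png

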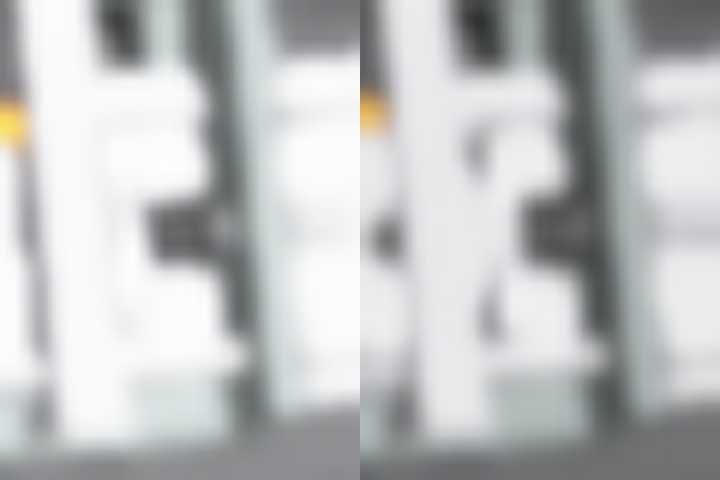

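```bash
python3 - <<'E'
from h import *
c=pickle.load(open('ft.pkl','rb'));c0=pickle.load(open('top0.pkl','rb'))
for r in range(196,203):
    print(r,c0['color'][r,306:322,1].tolist(),c['color'][r,306:322,1].tolist())
E
```

```text
196 [249, 247, 241, 239, 242, 232, 218, 206, 193, 178, 156, 125, 110, 114, 151, 201] [231, 232, 231, 228, 229, 235, 228, 191, 160, 144, 123, 93, 79, 85, 119, 163]
197 [250, 248, 242, 236, 238, 218, 169, 141, 128, 118, 110, 114, 126, 126, 152, 199] [232, 232, 232, 230, 231, 232, 218, 161, 111, 96, 88, 85, 88, 90, 118, 160]
198 [250, 249, 243, 236, 240, 221, 155, 112, 104, 101, 99, 118, 143, 139, 154, 196] [232, 232, 232, 231, 231, 230, 213, 154, 100, 87, 86, 91, 97, 92, 115, 158]
199 [250, 249, 244, 238, 244, 231, 165, 110, 104, 102, 98, 115, 139, 138, 150, 191] [232, 232, 232, 232, 231, 230, 213, 156, 104, 89, 89, 93, 95, 88, 110, 153]
200 [250, 249, 245, 241, 248, 240, 179, 113, 103, 103, 95, 103, 120, 122, 138, 184] [231, 232, 233, 232, 230, 228, 214, 161, 106, 86, 82, 84, 84, 80, 102, 147]
201 [250, 249, 246, 244, 250, 246, 203, 146, 137, 136, 123, 116, 112, 108, 126, 175] [232, 232, 233, 232, 228, 222, 215, 178, 132, 110, 98, 90, 81, 75, 96, 140]
202 [250, 249, 247, 246, 251, 249, 233, 212, 208, 207, 189, 167, 131, 107, 120, 168] [231, 232, 233, 231, 223, 216, 223, 210, 185, 171, 153, 133, 101, 79, 93, 134]
```

```bash
python3 - <<'E'
from workcell import bot
print(bot.job_done())
E
```

```text
the job is handed in; nothing more can be done
None
```

The boss is in the chute, past the drag shoe and bearing on the spring stop, pressed in by an estimated 2.5–4 mm. I handed the job in at about 23 s; no verdict is reported.

**What I did:** I took the bright-steel disc with the dark centre mark from the bench. I laid it flat in the mouth about 36 mm down and let go, then pushed it from behind with the closed fingers. There was no sign of it wedging. I then backed the fingers off uphill and lifted the arm clear.

**Stop press:**
- **During the push:** drag under the shoe was about 4.5–5 N. The stop began to resist with the boss's front edge roughly 186 mm down the chute. I went on about 4 mm to 9.3 N; the rise matches the stop's 1.2 N/mm. I estimate the stop never went past about 4–4.5 mm.
- **After letting go:** the final top picture shows the boss under the strap, with its rear edge at about 145 mm. That is within 1 mm of where I left it, so it hardly sprang back.

**Where the checks differed:** the force and the boss's position suggest 3.5–4 mm of press. The stop's shift between the first and last pictures looks more like 2.5–3 mm, though that is only about one pixel. Both are inside the 1–7 mm home range.

**Other parts:** the nipple, slug, hammer, tape, cap and the blue and brown discs look unmoved in the final picture. The arm hid the wrench and most of the flange from above, so I did not check those two at the end.

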